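# Slide a spacer ring along a bent keeper bar to its stop

## Robot

A 6-joint arm with a two-finger parallel gripper is mounted at the origin on a cart in front of the work surface, level with it; the furniture and walls round the work are solid. World frame = base frame: x ahead of the robot, y to its left, z up, the work surface at z = 0. Lengths are in m, angles in rad, forces in N, time in s.
With the tool pointing down it reaches from about 0.325 to 0.75 m from the base axis. Payload 7.6 kg.
Tool frame: the origin (TCP) lies at the very end of the fingers, on their centre line; the grasp point (between the pads) lies 19 mm behind it; z points along the fingers, y is the line along which they close (so a half turn about z gives the same grasp; the last joint's range is limited). The gripper opens to 85 mm and grips with 20 to 120 N. Pads are 22 mm wide; open, the fingers measure 114 mm over their backs; the gripper's body (76 mm by 85 mm) begins 54 mm behind the grasp point. The pads swing forward as they close: fully open they stand 13 mm farther back than shut.
Start: joints at [-1.24, 0.052, 1.401, -0, 1.689, -0.07], TCP at [0.205, -0.483, 0.231] pointing down, gripper open.
Joint ranges: [-2.9, 2.9], [-0.91, 2.17], [0.12, 2.37], [-1.06, 4.2], [0.26, 2.73], [-2.93, 2.93]. Speed limits (rad/s): [2.57, 2.57, 3.01, 3.14, 3.14, 3.14].

## Interface

Orientations are given as a unit quaternion [x, y, z, w].
In Python, from cell import robot, viewer gives the robot as it stands.
- The arm moves only by the tool apply_moves, never from a script. Its argument "rows" is a list that holds one entry, the list of rows, each a list of 7 numbers: the turn, a rotation vector about the tool's x, y, z in degrees, then the shift along the tool's x, y, z in units of 30 mm (1.0 is 30 mm), then the finger opening in mm, from 0 to 85.4. In form: [[[ax, ay, az, x, y, z, fingers], ...]]. A call has exactly 10 rows; each row shifts and turns the commanded pose from where the row before left it, along the tool's axes as they then stand; what a row does not reach is not made up. A row lasts 1/12 s, in which the tool goes at most 41.7 mm and 7.16 degrees, less where a joint would pass 70% of its speed; a pose out of reach is approached as far as the arm can. A call is refused whole if a number of a shift passes 1 or a number of a turn 7.16, either way. A call with a gripper value outside its range is refused whole. The fingers move at their own pace and stop on an object; "squeeze" is the grip in N (left out, the last holds). Time passes only in rows, so rows that do not move let the fingers close, or fill a call up. It gives the time, the measured TCP pose, the force, the opening and the grip force at its end, in the units of the state.
- robot.get_obs(): the state, without advancing time (a new reading comes with each control period).
- viewer.read_camera(name): name is "scene" or "top" or "wrist"; returns the picture (480x640x3 uint8, red, green, blue); there is no depth.
- viewer.camera_info(name): a dict with "fovy" (degrees; the focal length in pixels is half the picture's height over the tangent of half this angle, whatever the lens; pixels are square), "cx", "cy" (the principal point, pixels), "pose" (4x4, takes a point from camera to world coordinates). Camera axes: x right, y up, looking along -z (the intrinsics and any distortion apply to the point x, -y, -z); pixel columns grow to the right and rows downward; lengths in m; the calibration is good to about 2 mm. A picture is of the moment at which its call begins: read the wrist's pose just before it. camera_info takes no time and is no camera call; for the wrist camera it gives the pose at the moment of the call.
- robot.sign_off(): hands the job in; it is judged then, once.
The state is a dict: "time_s": time; "qpos": joint angles; "joint_vel": joint speeds; "joint_efforts": joint torques, N m; "tool_pos": TCP position; "tcp_rot": TCP orientation; "ft_force": force on the tool from outside, world axes, zero at the start; "wrist_torque": the same for the moment, N m; "gripper_width": finger opening in m; "grasp_force": force on a finger pad.
Only numpy, scipy, OpenCV 4.12 (cv2) and the standard library are available. Lean on these libraries where they do the work, as an engineer would, in place of code of your own. Each camera call takes 0.05 s, during which the arm holds its last target. There are 200 camera calls.

## Task

Put the flat metal spacer ring away on the bent keeper bar: lift it out of its wooden stand, thread it over the bar's free end, and slide it round both corners until it sits flush against the stop collar at the post, then let go. The bar is bent by hand, so feel the way round gently, never pressing on it with more than about 10 N, and bring the ring up to the stop without a knock; leave the other things on the bench where they are.

Things in the scene. Friction and masses are not known exactly. Their poses are not given: they have to be found in the camera images.
- ring: plain flat aluminium spacer ring, 64 mm outside diameter, 14 mm bore, 10 mm thick, 0.06 kg (+-30 %). Origin at its centre, x along its axis. It starts standing on edge in the stand (axis level, centre 40 mm above the bench) and can be pinched across its flat faces from above, at the part of the rim that is uppermost
- ring_stand: fixed wooden block 52 x 90 x 26 mm with a slot 13 mm wide and 18 mm deep along its y; the ring stands in the slot, its axis along the block's x. Origin under the centre
- keeper: fixed keeper: dark steel base plate 100 x 85 x 12 mm, square steel post 26 mm wide, 82 mm high, and a round steel bar 10 mm thick, its axis level 75 mm above the bench. From the stop collar the bar runs along the keeper's +x (last leg), bends about 80 degrees left seen from above (middle leg), then about 80 degrees back right (first leg) to its free end. Origin on the bench below the stop face
- stop_face (a point): centre of the face of the stop collar (24 mm diameter), on the bar's axis; x points outwards along the last leg, z up. The seated ring's centre reads x = 5 mm, z = -2 mm (it hangs). Hand bent, shape not measured: last leg 54 mm straight, middle leg 44 mm straight, each +-10 mm; each corner 80 +-13 degrees, about 22 mm radius on the axis, kinked up to 13 degrees where it begins
- bar_tip (a point): end point of the bar's free rounded end, on its axis, 75 mm above the bench; x points outwards along the first leg (away from the bar), z up. The first leg is 60 mm straight from here to the bend. The ring is threaded on by moving along -x. The bar is rigid unless pushed far too hard
- pumice_egg: loose bystander, egg-shaped pumice stone 44 mm; leave it alone. Origin under its centre
- tin_green: loose bystander, round green tin 63 mm across, 16 mm high; leave it alone
- yellow_pot: loose bystander, yellow pot 47 mm across, 24 mm high; leave it alone
- wax_disc: loose bystander, round wax cake 32 mm across, 10 mm high; leave it alone
- drum_box: loose bystander, black round box 67 mm across, 50 mm high; leave it alone
- tin_brown_b: loose bystander, round brown tin 66 mm across, 17 mm high; leave it alone
Not all that is in view belongs to the job. Leave any blue or green look-alike of the ring alone.

How it is judged:
By the outcome, as a careful person would: the job done as asked, in the order asked, and still so for the second after the job is handed in, with the robot touching nothing.
It also fails if it takes over 70 s, if anything falls off the work surface, if the arm or the gripper's body presses on something with over 40 N, if the wrist force passes 120 N, or if a joint passes its speed limit or range.

## Working session

There is one attempt and no reset: what is moved stays moved. The work goes in short steps, Python scripts to look and compute and a tool call to move; the robot and the scene stay as the last step left them, time stands still between calls to the robot, and variables do not carry over. Pictures are saved under pics/ and viewed, at most 10 in all, crops included, and the job is handed in when it is done.

Besides the shell and the picture viewer there is one more tool, called after ">>>" as name([rows], argument=value, ...), one row to a line, values as JSON. apply_moves: Moves the arm, as the interface text tells. Its arguments: {"type":"object","properties":{"rows":{"type":"array"},"squeeze":{"type":"number"}},"required":["rows"]}

```bash
ls; mkdir -p pics; python3 - <<'E'
from cell import robot, viewer
import cv2,numpy as np
for n in ["scene","top"]:
    i=viewer.camera_info(n); print(n,{k:(np.round(v,4).tolist() if k=='pose' else v) for k,v in i.items()})
    im=viewer.read_camera(n); cv2.imwrite(f"pics/{n}0.png",im[:,:,::-1])
o=robot.get_obs(); print(o)
E
```

```text
pics
scene {'fovy': 52.27664361490666, 'cx': 312.4702792507461, 'cy': 242.00353596603264, 'pose': [[-0.8301, 0.3363, -0.4447, -0.0723], [-0.5575, -0.4978, 0.6643, 0.8949], [0.002, 0.7994, 0.6008, 0.8957], [0.0, 0.0, 0.0, 1.0]]}
top {'fovy': 55.870936581891584, 'cx': 313.72184883182763, 'cy': 240.98632887791166, 'pose': [[-0.0196, 0.9842, -0.1761, 0.3496], [-0.9995, -0.0146, 0.0293, 0.0106], [0.0262, 0.1766, 0.9839, 1.0319], [0.0, 0.0, 0.0, 1.0]]}
{'time_s': 0.1, 'qpos': array([-1.24028822e+00,  5.27763522e-02,  1.40164110e+00,  3.20508387e-05,
        1.68858128e+00, -7.03150496e-02]), 'joint_vel': array([ 6.76382867e-04, -1.19743001e-03, -1.15268403e-03, -5.39381275e-04,
        6.31124099e-06,  8.52023014e-04]), 'joint_efforts': array([ 5.36954922e-04, -3.82581961e+01, -3.60986280e+01, -1.23156501e-04,
        4.78671020e-03, -1.65706280e-05]), 'tool_pos': array([ 0.20477737, -0.48312469,  0.23054626]), 'tcp_rot': array([ 9.79984112e-01,  1.99074474e-01, -7.54236145e-05, -6.99160126e-04]), 'ft_force': array([ 0.32775448, -0.08279926, -1.00918625]), 'wrist_torque': array([0.00890942, 0.01675472, 0.02087867]), 'grasp_force': 0.0, 'gripper_width': 0.08564261587727985}
```

View pics/scene0.png

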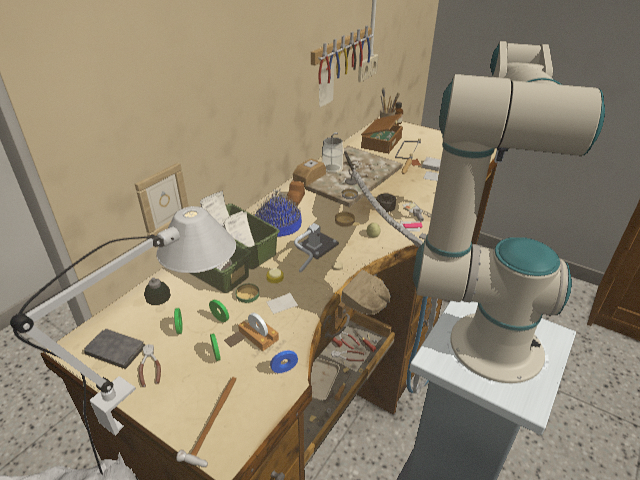

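View pics/top0.png

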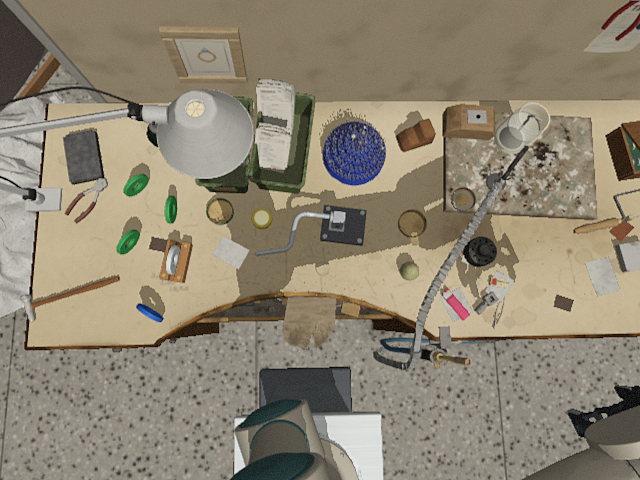

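The candidates for the ring are the grey one in the wooden stand at top (176,258), three green ones at (136,184), (171,208) and (128,241), and a blue one at (150,312). The grey one fits, because it is aluminium and stands on edge in the wooden stand. The keeper's post is at (338,218), and its bar runs (325,214)→(300,217)→(290,247)→ tip (257,253). I'll confirm this in enlarged crops.

```bash
cat > h.py <<'E'
from cell import robot, viewer
import cv2,numpy as np
def cam(n):
    i=viewer.camera_info(n); f=240/np.tan(np.radians(i['fovy']/2)); return f,i['cx'],i['cy'],np.array(i['pose'])
def ray(n,uv,c=None):
    f,cx,cy,P=c or cam(n); d=np.array([(uv[0]-cx)/f,-(uv[1]-cy)/f,-1]); return P[:3,3],P[:3,:3]@d
def onz(n,uv,z,c=None):
    o,d=ray(n,uv,c); return o+d*(z-o[2])/d[2]
def proj(n,X,c=None):
    f,cx,cy,P=c or cam(n); q=P[:3,:3].T@(np.asarray(X)-P[:3,3]); return cx-f*q[0]/q[2], cy+f*q[1]/q[2]
def two(n1,a,n2,b):
    o1,d1=ray(n1,a);o2,d2=ray(n2,b);s=np.linalg.lstsq(np.c_[d1,-d2],o2-o1,rcond=None)[0]
    p,q=o1+s[0]*d1,o2+s[1]*d2; return (p+q)/2,np.linalg.norm(p-q)
E
python3 - <<'E'
import cv2,numpy as np
t=cv2.imread("pics/top0.png");s=cv2.imread("pics/scene0.png")
def c(im,x,y,w,h,k): return cv2.resize(im[y:y+h,x:x+w],None,fx=k,fy=k,interpolation=cv2.INTER_CUBIC)
a=np.hstack([c(t,245,195,130,75,4),c(t,150,230,60,60,5)]) if 0 else None
out=np.zeros((600,800,3),np.uint8)
A=c(t,250,198,120,70,4); out[:280,:480]=A           # k4 origin 250,198
B=c(t,150,232,64,56,5);  out[:280,480:800]=B        # k5 origin 150,232
C=c(s,290,215,60,64,5);  out[280:600,:300]=C        # k5 origin 290,215
D=c(s,225,300,64,64,5);  out[280:600,300:620]=D
cv2.imwrite("pics/crop1.png",out)
E
```

```text
(no output)
```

View pics/crop1.png

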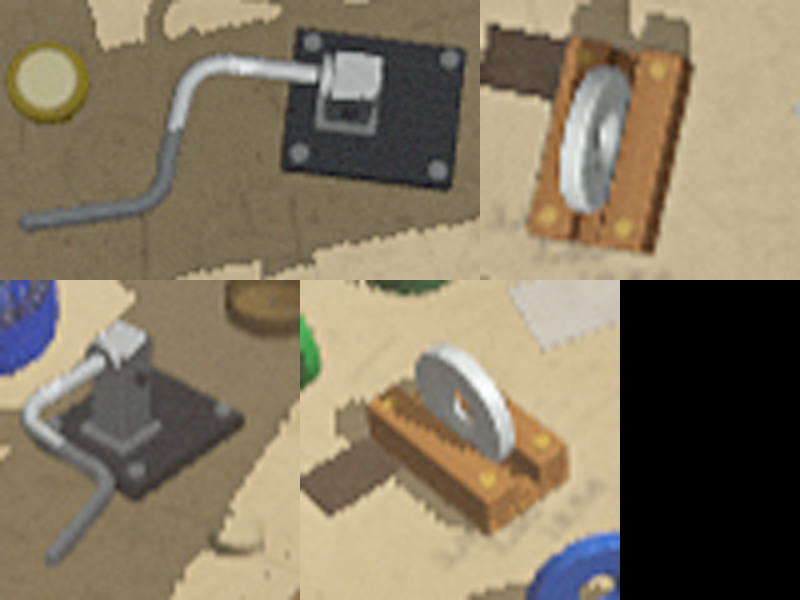

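The crop confirms the plain grey ring in the slot, with four brass pins on the stand. The bar is clear in both views. Next I'll turn these into positions.

```bash
python3 - <<'E'
from h import *
np.set_printoptions(precision=4,suppress=True)
px=lambda x,y,ox,oy,k:(ox+(x+.5)/k-.5,oy+(y+.5)/k-.5)
print("pins z.026")
pt=[px(x,y,150,232,5) for x,y in[(103,57),(177,68),(68,215),(144,228)]]
P=np.array([onz("top",p,.026) for p in pt]);print(P,P.mean(0))
for a,b in [(0,(90,122)),(1,(242,160)),(3,(188,200))]:
    pass
ps=[px(x,y,225,300,5) for x,y in[(90,122),(242,160),(188,200)]]
print("scene pins",np.array([onz("scene",p,.026) for p in ps]))
print("bar top z.075")
for x,y in[(27,221),(90,214),(150,205),(170,180),(176,140),(182,105),(215,64),(260,68),(325,75)]:
    print((x,y),onz("top",px(x,y,250,198,4),.075))
print("bar scene")
for x,y in[(50,558),(105,488),(75,455),(35,420),(45,390),(100,350)]:
    print((x,y),onz("scene",px(x,y-280,290,215,5),.075))
# ring blob in top: grey region
im=cv2.imread("pics/top0.png").astype(int)
m=(abs(im[...,0]-im[...,2])<45)&(im.max(2)>100); m[:232]=0;m[288:]=0;m[:,:155]=0;m[:,196:]=0
n,l,st,c=cv2.connectedComponentsWithStats(m.astype(np.uint8));k=1+st[1:,4].argmax();print("ring blob",st[k],c[k],onz("top",c[k],.045))
E
```

```text
pins z.026
[[0.5298 0.3021 0.026 ]
 [0.5244 0.269  0.026 ]
 [0.4591 0.3148 0.026 ]
 [0.4528 0.2813 0.026 ]] [0.4915 0.2918 0.026 ]
scene pins [[0.5274 0.302  0.026 ]
 [0.4514 0.2804 0.026 ]
 [0.457  0.3144 0.026 ]]
bar top z.075
(27, 221) [0.497  0.1049 0.075 ]
(90, 214) [0.5002 0.0714 0.075 ]
(150, 205) [0.5046 0.0394 0.075 ]
(170, 180) [0.518  0.0285 0.075 ]
(176, 140) [0.5398 0.0251 0.075 ]
(182, 105) [0.559  0.0216 0.075 ]
(215, 64) [0.5815 0.0034 0.075 ]
(260, 68) [ 0.579 -0.021  0.075]
(325, 75) [ 0.5746 -0.0562  0.075 ]
bar scene
(50, 558) [0.4949 0.1072 0.075 ]
(105, 488) [0.5039 0.0431 0.075 ]
(75, 455) [0.5337 0.0283 0.075 ]
(35, 420) [0.5703 0.0146 0.075 ]
(45, 390) [ 0.5819 -0.0117  0.075 ]
(100, 350) [ 0.5781 -0.0615  0.075 ]
ring blob [166 245  14  30 298] [172.1477 259.2852] [0.4903 0.291  0.045 ]
```

The measurements agree with the given sizes. The pins span about 34 x 72 mm on the stand and both views match to about 2 mm. The bar comes out as 60, 44 and 54 mm legs. Next I'll work out the first move, over the keeper for a close look.

```bash
cat >> h.py <<'E'
from scipy.spatial.transform import Rotation as R
np.set_printoptions(precision=4,suppress=True)
def plan(p0,yaw0,p1,yaw1,n=10):
    """rows from pose0 to pose1 (tool down), straight line, shift in frame before turn"""
    p0,p1=np.array(p0),np.array(p1); d=(p1-p0)/n; dy=(yaw1-yaw0)/n; out=[]
    for i in range(n):
        a=np.radians(yaw0+i*dy); x=np.array([np.cos(a),np.sin(a),0]); y=np.array([np.sin(a),-np.cos(a),0])
        out.append([0,0,round(-dy,3),round(d@x/.03,3),round(d@y/.03,3),round(-d[2]/.03,3)])
    return out
def state():
    o=robot.get_obs(); r=R.from_quat(o['tcp_rot']); m=r.as_matrix()
    print('t',round(o['time_s'],2),'p',o['tool_pos'],'yaw',np.degrees(np.arctan2(m[1,0],m[0,0])).round(2),'tilt',m[:2,2].round(4),'F',o['ft_force'].round(2),'M',o['wrist_torque'].round(3),'w',round(o['gripper_width'],4),'g',round(float(o['grasp_force']),1))
    return o,m
E
python3 - <<'E'
from h import *
o,m=state(); c=viewer.camera_info("wrist"); P=np.array(c['pose']); print(c['fovy'],c['cx'],c['cy'])
print("cam in tool",m.T@(P[:3,3]-o['tool_pos']),"\n",m.T@P[:3,:3])
print("lamp",two("top",(195,107),"scene",(189,212)))
for r in plan(o['tool_pos'],22.97,[.40,-.2,.33],22.97): print(r)
for r in plan([.40,-.2,.33],22.97,[.50,.03,.25],22.97-43): print(r)
E
```

```text
t 0.1 p [ 0.2048 -0.4831  0.2305] yaw 22.97 tilt [-0.0004  0.0013] F [ 0.33 -0.08 -1.01] M [0.009 0.017 0.021] w 0.0856 g 0.0
67.99204353524075 319.3775147716662 240.5003938044347
cam in tool [ 0.0744  0.0008 -0.1428] 
 [[ 0.0016  0.9577  0.2877]
 [ 1.     -0.0014 -0.001 ]
 [-0.0006  0.2877 -0.9577]]
lamp (array([0.7619, 0.21  , 0.213 ]), np.float64(2.6252086399925993e-06))
[0, 0, -0.0, np.float64(0.967), np.float64(-0.615), np.float64(-0.332)]
[0, 0, -0.0, np.float64(0.967), np.float64(-0.615), np.float64(-0.332)]
[0, 0, -0.0, np.float64(0.967), np.float64(-0.615), np.float64(-0.332)]
[0, 0, -0.0, np.float64(0.967), np.float64(-0.615), np.float64(-0.332)]
[0, 0, -0.0, np.float64(0.967), np.float64(-0.615), np.float64(-0.332)]
[0, 0, -0.0, np.float64(0.967), np.float64(-0.615), np.float64(-0.332)]
[0, 0, -0.0, np.float64(0.967), np.float64(-0.615), np.float64(-0.332)]
[0, 0, -0.0, np.float64(0.967), np.float64(-0.615), np.float64(-0.332)]
[0, 0, -0.0, np.float64(0.967), np.float64(-0.615), np.float64(-0.332)]
[0, 0, -0.0, np.float64(0.967), np.float64(-0.615), np.float64(-0.332)]
[0, 0, 4.3, np.float64(0.606), np.float64(-0.576), np.float64(0.267)]
[0, 0, 4.3, np.float64(0.561), np.float64(-0.62), np.float64(0.267)]
[0, 0, 4.3, np.float64(0.513), np.float64(-0.66), np.float64(0.267)]
[0, 0, 4.3, np.float64(0.462), np.float64(-0.697), np.float64(0.267)]
[0, 0, 4.3, np.float64(0.409), np.float64(-0.729), np.float64(0.267)]
[0, 0, 4.3, np.float64(0.353), np.float64(-0.758), np.float64(0.267)]
[0, 0, 4.3, np.float64(0.295), np.float64(-0.782), np.float64(0.267)]
[0, 0, 4.3, np.float64(0.236), np.float64(-0.802), np.float64(0.267)]
[0, 0, 4.3, np.float64(0.175), np.float64(-0.818), np.float64(0.267)]
[0, 0, 4.3, np.float64(0.113), np.float64(-0.828), np.float64(0.267)]
```

>>> apply_moves([
  [[0, 0, 0, 0.967, -0.615, -0.4, 85], [0, 0, 0, 0.967, -0.615, -0.4, 85], [0, 0, 0, 0.967, -0.615, -0.4, 85], [0, 0, 0, 0.967, -0.615, -0.4, 85], [0, 0, 0, 0.967, -0.615, -0.4, 85], [0, 0, 0, 0.967, -0.615, -0.3, 85], [0, 0, 0, 0.967, -0.615, -0.3, 85], [0, 0, 0, 0.967, -0.615, -0.3, 85], [0, 0, 0, 0.967, -0.615, -0.2, 85], [0, 0, 0, 0.967, -0.615, -0.2, 85]],
])

```text
time_s: 0.93
tool_pos: [0.4006, -0.1987, 0.3306]
tcp_rot: [0.98, 0.199, 0.0, 0.0]
ft_force: [0.8, -0.1, 0.0]
gripper_width: 0.0851
grasp_force: 0.0
```

```bash
python3 - <<'E'
from h import *
o,m=state()
for r in plan(o['tool_pos'],22.97,[.53,.03,.17],-10): print([float(v) for v in r])
E
```

```text
t 0.93 p [ 0.4006 -0.1987  0.3306] yaw 22.96 tilt [ 0.0001 -0.0001] F [ 0.76 -0.08  0.05] M [-0.026  0.036 -0.015] w 0.0851 g 0.0
[0.0, 0.0, 3.297, 0.695, -0.534, 0.535]
[0.0, 0.0, 3.297, 0.663, -0.573, 0.535]
[0.0, 0.0, 3.297, 0.629, -0.61, 0.535]
[0.0, 0.0, 3.297, 0.593, -0.645, 0.535]
[0.0, 0.0, 3.297, 0.555, -0.678, 0.535]
[0.0, 0.0, 3.297, 0.515, -0.709, 0.535]
[0.0, 0.0, 3.297, 0.473, -0.737, 0.535]
[0.0, 0.0, 3.297, 0.43, -0.763, 0.535]
[0.0, 0.0, 3.297, 0.385, -0.787, 0.535]
[0.0, 0.0, 3.297, 0.34, -0.808, 0.535]
```

>>> apply_moves([
  [[0, 0, 3.3, 0.695, -0.534, 0.4, 85], [0, 0, 3.3, 0.663, -0.573, 0.4, 85], [0, 0, 3.3, 0.629, -0.61, 0.5, 85], [0, 0, 3.3, 0.593, -0.645, 0.6, 85], [0, 0, 3.3, 0.555, -0.678, 0.6, 85], [0, 0, 3.3, 0.515, -0.709, 0.6, 85], [0, 0, 3.3, 0.473, -0.737, 0.6, 85], [0, 0, 3.3, 0.43, -0.763, 0.6, 85], [0, 0, 3.3, 0.385, -0.787, 0.6, 85], [0, 0, 3.3, 0.34, -0.808, 0.45, 85]],
])

```text
time_s: 1.77
tool_pos: [0.5293, 0.0297, 0.1676]
tcp_rot: [0.996, -0.089, -0.001, 0.0]
ft_force: [-0.5, -0.6, -0.9]
gripper_width: 0.0848
grasp_force: 0.0
```

```bash
python3 - <<'E'
from h import *
o,m=state(); c=cam("wrist"); im=viewer.read_camera("wrist"); cv2.imwrite("pics/w1.png",im[:,:,::-1]); np.save("w1.npy",c[3]); 
for p in [(.497,.105),(.5046,.0394),(.518,.0285),(.559,.0216),(.5815,.0034),(.5746,-.0562)]: print(np.round(proj("wrist",[*p,.075],c),1))
E
```

```text
t 1.77 p [0.5293 0.0297 0.1676] yaw -10.19 tilt [-0.0024 -0.0001] F [-0.5  -0.61 -0.87] M [-0.006 -0.026  0.02 ] w 0.0848 g 0.0
[225.2 304.5]
[311.6 280.5]
[323.4 260.6]
[323.  202.1]
[344.7 163.4]
[437.6 157.7]
```

View pics/w1.png

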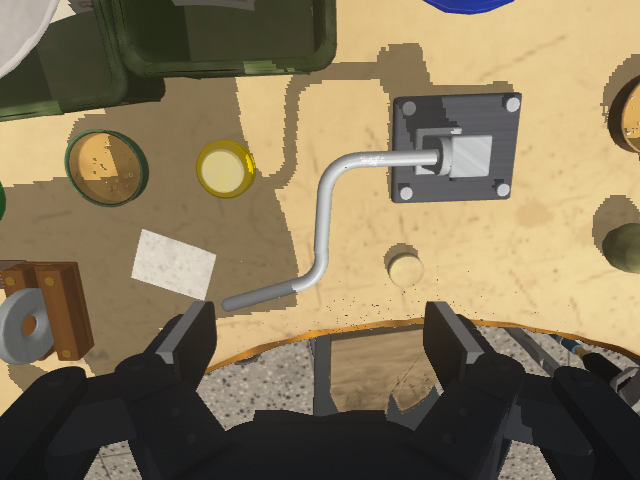

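The wrist view shows the bar clearly: tip (225,304), first corner about (318,275), second corner about (330,165), collar (440,157). The projections of the earlier points agree to about 2 px. Now the centreline from a colour mask.

```bash
python3 - <<'E'
from h import *
c=list(cam("wrist")); c[3]=np.load("w1.npy"); c=tuple(c)
im=cv2.imread("pics/w1.png"); hsv=cv2.cvtColor(im,cv2.COLOR_BGR2HSV)
m=(hsv[...,1]<45).astype(np.uint8); z=np.zeros_like(m); z[145:316,216:432]=1; m&=z
m[290:,320:]=0
n,l,st,_=cv2.connectedComponentsWithStats(m);k=1+st[1:,4].argmax();m=(l==k).astype(np.uint8);print(st[k])
m=cv2.morphologyEx(m,cv2.MORPH_CLOSE,np.ones((5,5),np.uint8))
W=lambda u,v:onz("wrist",(u,v),.075,c)[:2]
def col(u): r=np.where(m[:,u])[0]; return u,r.mean(),len(r)
def row(v): r=np.where(m[v])[0]; return r.mean(),v,len(r)
def leg(f,rng):
    q=np.array([f(i) for i in rng]); P=np.array([W(a,b) for a,b,_ in q]); 
    vx,vy,x0,y0=cv2.fitLine(P.astype(np.float32),cv2.DIST_HUBER,0,.01,.01).ravel(); d=np.array([vx,vy]); d*=np.sign(d@(P[-1]-P[0]))
    res=(P-[x0,y0])@[-d[1],d[0]]
    print("dir",np.degrees(np.arctan2(d[1],d[0])).round(2),"P0",P[0],"P1",P[-1],"res mm",np.round(res[::8]*1e3,1),"thick px",q[::8,2]); return P
leg(col,range(228,290)); leg(row,range(255,195,-1)); leg(col,range(362,425))
print("tip col", min(np.where(m)[1]), W(min(np.where(m)[1]),304.5))
# ridge for whole path, by distance transform
d=cv2.distanceTransform(m,cv2.DIST_L2,5); rd=(d>=cv2.dilate(d,np.ones((3,3)))-.01)&(d>4.0)
ys,xs=np.where(rd); P=np.array([W(x,y) for x,y in zip(xs,ys)])
s=[(x,y,p) for x,y,p in zip(xs,ys,P) if (290<x<345)]
s.sort(key=lambda t:(-t[1])); 
for t in s[::3]: print(t[0],t[1],t[2],round(float(d[t[1],t[0]]),1))
cv2.imwrite("bm.png",m*255)
E
```

```text
[ 222  145  210  167 5999]
dir -82.91 P0 [0.4971 0.1028] P1 [0.5029 0.0563] res mm [ 0.2 -0.   0.1 -0.1 -0.3  0.2  0.  -0.2] thick px [13. 13. 14. 14. 14. 14. 14. 14.]
dir -12.48 P0 [0.5223 0.0291] P1 [ 0.5555 -0.0214] res mm [ -0.5   0.4   0.3   0.2  -0.2   0.   -0.4 -43.5] thick px [14. 14. 13. 14. 14. 14. 14. 53.]
dir -117.37 P0 [ 0.5823 -0.008 ] P1 [ 0.5664 -0.0466] res mm [-1.8 -0.3  1.3  3.1 -4.  -2.8 -0.9  0.6] thick px [15. 15. 15. 16. 57. 58. 57. 57.]
tip col 222 [0.4974 0.1073]
292 286 [0.5029 0.0541] 7.0
299 284 [0.5035 0.0488] 7.2
304 282 [0.5044 0.045 ] 6.6
308 280 [0.5054 0.0419] 7.0
313 276 [0.5078 0.0378] 7.0
317 271 [0.5111 0.0343] 7.0
319 267 [0.5138 0.0324] 6.6
321 261 [0.518  0.0302] 7.0
321 258 [0.5202 0.0298] 7.0
322 256 [0.5215 0.0289] 7.0
321 254 [0.5231 0.0293] 7.0
321 251 [0.5253 0.0289] 7.0
320 248 [0.5276 0.0292] 7.0
321 247 [0.5282 0.0284] 7.0
321 245 [0.5296 0.0282] 7.0
321 242 [0.5318 0.0278] 7.0
321 239 [0.5339 0.0274] 7.0
321 236 [0.536 0.027] 7.0
321 234 [0.5374 0.0268] 7.0
322 233 [0.538 0.026] 7.0
321 231 [0.5395 0.0264] 7.0
322 230 [0.5401 0.0256] 7.0
322 227 [0.5422 0.0253] 7.0
322 224 [0.5443 0.0249] 7.0
323 222 [0.5455 0.024 ] 7.0
322 220 [0.547  0.0244] 7.0
323 219 [0.5476 0.0236] 7.0
322 217 [0.5491 0.024 ] 7.0
323 216 [0.5496 0.0233] 7.0
322 214 [0.5511 0.0237] 7.0
323 211 [0.553  0.0227] 7.2
324 208 [0.5549 0.0217] 7.0
323 206 [0.5564 0.0221] 7.0
324 205 [0.5569 0.0213] 7.0
323 203 [0.5584 0.0217] 7.0
324 202 [0.559 0.021] 7.0
323 200 [0.5604 0.0214] 7.0
324 196 [0.5629 0.0203] 7.4
324 192 [0.5656 0.0198] 7.0
325 191 [0.5661 0.019 ] 7.0
327 181 [0.5724 0.0166] 7.4
330 175 [0.5759 0.014 ] 7.2
333 172 [0.5774 0.0118] 7.0
339 166 [0.5805 0.0073] 7.6
343 164 [0.5813 0.0045] 7.6
```

```bash
python3 - <<'E'
from h import *
c=list(cam("wrist")); c[3]=np.load("w1.npy"); c=tuple(c)
im=cv2.imread("pics/w1.png"); hsv=cv2.cvtColor(im,cv2.COLOR_BGR2HSV); m=cv2.imread("bm.png",0)>0
W=lambda u,v:onz("wrist",(u,v),.075,c)[:2]
v=hsv[...,2]; b=(hsv[...,1]<60)&(v>120)
def fit(P):
    P=np.array(P);vx,vy,x0,y0=cv2.fitLine(P.astype(np.float32),cv2.DIST_HUBER,0,.01,.01).ravel(); d=np.array([vx,vy]); d*=np.sign(d@(P[-1]-P[0]))
    print("dir",np.degrees(np.arctan2(d[1],d[0])).round(2),"pt",x0,y0,"res mm",np.round(((P-[x0,y0])@[-d[1],d[0]])[::4]*1e3,1))
fit([W(np.where(m[r,300:345])[0].mean()+300,r) for r in range(250,206,-1)])
q=[]
for u in range(350,436,3):
    r=np.where((b if u>385 else m)[140:180,u])[0]+140; q.append((u,r.mean(),len(r)))
print(np.array(q)[:, :].round(1).tolist()); fit([W(a,bb) for a,bb,n in q if n<18])
print("row157 V",v[157,425:470].tolist()); print("row140 V",v[140,425:470].tolist());print("row147 V",v[147,425:470].tolist())
for u in (432,436,440,445): print(u,W(u,157))
E
```

```text
dir -13.85 pt 0.54106915 0.025588688 res mm [-0.1  0.1 -0.1 -0.2 -0.   0.1 -0.  -0.2  0.   0.2 -0.3]
[[350.0, 161.0, 15.0], [353.0, 160.5, 16.0], [356.0, 160.0, 15.0], [359.0, 159.5, 16.0], [362.0, 159.0, 15.0], [365.0, 159.0, 15.0], [368.0, 159.0, 15.0], [371.0, 159.0, 15.0], [374.0, 159.0, 15.0], [377.0, 159.0, 15.0], [380.0, 158.5, 16.0], [383.0, 158.5, 16.0], [386.0, 159.5, 14.0], [389.0, 159.5, 14.0], [392.0, 158.5, 14.0], [395.0, 158.5, 14.0], [398.0, 158.5, 14.0], [401.0, 158.5, 14.0], [404.0, 158.5, 14.0], [407.0, 158.5, 14.0], [410.0, 158.5, 14.0], [413.0, 158.5, 14.0], [416.0, 161.8, 25.0], [419.0, 163.0, 23.0], [422.0, 162.0, 21.0], [425.0, 161.7, 20.0], [428.0, 160.6, 18.0], [431.0, 160.1, 17.0], [434.0, 158.5, 15.0]]
dir -99.4 pt 0.57932055 -0.025786282 res mm [-1.1  0.1 -0.  -0.4  0.1 -0. ]
row157 V [200, 201, 201, 200, 198, 199, 200, 199, 199, 199, 200, 192, 117, 115, 89, 68, 70, 78, 138, 194, 196, 193, 191, 191, 193, 192, 191, 189, 196, 196, 198, 199, 200, 199, 197, 196, 196, 196, 197, 198, 202, 204, 206, 206, 205]
row140 V [69, 70, 69, 69, 70, 69, 69, 69, 68, 69, 69, 67, 69, 68, 68, 73, 98, 111, 113, 113, 113, 115, 113, 113, 112, 96, 115, 144, 167, 188, 189, 191, 193, 192, 194, 195, 196, 196, 196, 196, 196, 195, 196, 196, 196]
row147 V [70, 69, 69, 70, 70, 70, 69, 69, 69, 69, 70, 67, 68, 68, 67, 67, 68, 86, 155, 163, 162, 161, 159, 156, 152, 149, 149, 159, 190, 207, 204, 204, 200, 200, 198, 197, 196, 194, 192, 190, 191, 191, 193, 195, 195]
432 [ 0.5757 -0.0526]
436 [ 0.5752 -0.0552]
440 [ 0.5747 -0.0577]
445 [ 0.5742 -0.0609]
```

```bash
python3 - <<'E'
from h import *
o,m=state(); print(m[:,0],m[:,1]); 
for r in plan(o['tool_pos'],-10.1,[.4908,.2914,.12],-10.1)[:1]: print([float(v) for v in r])
E
```

```text
t 1.82 p [0.5295 0.0331 0.1647] yaw -10.25 tilt [-0.0057  0.0021] F [-1.19  3.17 -1.84] M [ 0.03   0.049 -0.03 ] w 0.085 g 0.0
[ 0.984 -0.178 -0.006] [-0.178 -0.984 -0.001]
[0.0, 0.0, -0.0, -0.278, -0.825, 0.149]
```

>>> apply_moves([
  [[0, 0, 0, -0.3, -0.9, 0.1, 60], [0, 0, 0, -0.3, -0.9, 0.1, 60], [0, 0, 0, -0.3, -0.9, 0.1, 60], [0, 0, 0, -0.3, -0.9, 0.1, 60], [0, 0, 0, -0.3, -0.9, 0.1, 60], [0, 0, 0, -0.3, -0.9, 0.1, 60], [0, 0, 0, -0.3, -0.9, 0.2, 60], [0, 0, 0, -0.3, -0.9, 0.2, 60], [0, 0, 0, -0.3, -0.9, 0.2, 60], [0, 0, 0, -0.1, -0.2, 0.2, 60]],
])

```text
time_s: 2.65
tool_pos: [0.489, 0.2915, 0.127]
tcp_rot: [0.996, -0.086, -0.0, -0.0]
ft_force: [0.2, 0.2, -0.3]
gripper_width: 0.0599
grasp_force: 0.0
```

>>> apply_moves([
  [[0, 0, 0, 0, 0, 0, 40], [0, 0, 0, 0, 0, 0, 40], [0, 0, 0, 0, 0, 0, 40], [0, 0, 0, 0, 0, 0, 40], [0, 0, 0, 0, 0, 0, 40], [0, 0, 0, 0, 0, 0, 40], [0, 0, 0, 0, 0, 0, 40], [0, 0, 0, 0, 0, 0, 40], [0, 0, 0, 0, 0, 0, 40], [0, 0, 0, 0, 0, 0, 40]],
])

```text
time_s: 3.48
tool_pos: [0.4902, 0.2882, 0.1278]
tcp_rot: [0.996, -0.087, 0.0, 0.0]
ft_force: [-0.5, -0.9, -0.8]
gripper_width: 0.04
grasp_force: 0.0
```

```bash
python3 - <<'E'
from h import *
o,m=state(); c=cam("wrist"); im=viewer.read_camera("wrist")[:,:,::-1]; cv2.imwrite("pics/w2.png",im); np.save("w2.npy",c[3])
for p in [(.4908,.2914,.072),(.4908,.2914,.04),(.4908,.2914,.026)]: print(np.round(proj("wrist",p,c),1))
E
```

```text
t 3.48 p [0.4902 0.2882 0.1278] yaw -10.04 tilt [ 0.     -0.0001] F [-0.47 -0.93 -0.77] M [-0.003 -0.064  0.024] w 0.04 g 0.0
[313.4 264.8]
[314.2 248.2]
[314.5 242.2]
```

View pics/w2.png

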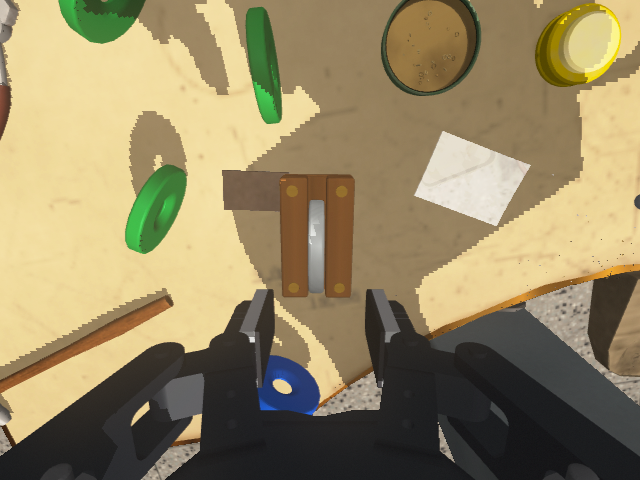

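The ring shows as a clean upright silhouette: cols 308–326, rows 200–293, centred in the slot and about 2 px from the finger centre line. Now its centre along tool x, by tangent rays.

```bash
python3 - <<'E'
from h import *
c=list(cam("wrist")); c[3]=np.load("w2.npy"); f,cx,cy,P=c
im=cv2.imread("pics/w2.png"); hsv=cv2.cvtColor(im,cv2.COLOR_BGR2HSV)
col=[int(hsv[r,314:321,1].mean()) for r in range(190,304)]; print(col)
o,m=state(); T=o['tool_pos']
m2=(hsv[...,1]<60).astype(np.uint8); m2[:185]=0;m2[300:]=0;m2[:,:300]=0;m2[:,335:]=0
n,l,st,ce=cv2.connectedComponentsWithStats(m2);k=1+st[1:,4].argmax();x,y,w,h,_=st[k];print(st[k],ce[k])
d=[m.T@(P[:3,:3]@np.array([0,-(v-cy)/f,-1])) for v in (y-.5,y+h-.5)]
C=m.T@(P[:3,3]-T); a=[np.arctan2(q[0],q[2]) for q in d]; mid=sum(a)/2; half=abs(a[0]-a[1])/2
D=.032/np.sin(half); print("dist",D,"centre in tool x,z",C[0]+D*np.sin(mid),C[2]+D*np.cos(mid),"world z",T[2]-C[2]-D*np.cos(mid))
zt=T[2]-.04; print("x at known z",C[0]+(zt-C[2])*np.tan(mid))
E
```

```text
[160, 160, 160, 161, 161, 162, 161, 161, 161, 143, 9, 10, 9, 9, 9, 8, 9, 7, 9, 9, 9, 8, 7, 7, 8, 8, 7, 7, 8, 8, 7, 7, 6, 7, 7, 8, 7, 6, 6, 7, 7, 7, 6, 6, 6, 6, 6, 6, 6, 5, 6, 5, 5, 5, 5, 6, 6, 6, 6, 5, 6, 5, 6, 7, 6, 6, 6, 6, 7, 7, 7, 6, 7, 8, 8, 7, 8, 8, 8, 8, 7, 7, 7, 9, 9, 9, 9, 9, 9, 8, 9, 9, 9, 10, 10, 10, 10, 11, 11, 12, 12, 13, 14, 81, 95, 95, 94, 93, 94, 92, 92, 93, 92, 92]
t 3.53 p [0.4902 0.2882 0.1278] yaw -10.03 tilt [ 0.     -0.0001] F [-0.22  0.5  -0.17] M [-0.014 -0.011 -0.013] w 0.0399 g 0.0
[ 308  200   17   93 1488] [315.8118 245.873 ]
dist 0.24703740225715345 centre in tool x,z 0.00013788708191730947 0.09272939281982315 world z 0.0350351959141699
x at known z 0.0017103320325126542
```

>>> apply_moves([
  [[0, 0, 0, 0.02, -0.01, 0.3, 40], [0, 0, 0, 0.02, -0.01, 0.35, 40], [0, 0, 0, 0, 0, 0.35, 40], [0, 0, 0, 0, 0, 0.35, 40], [0, 0, 0, 0, 0, 0.35, 40], [0, 0, 0, 0, 0, 0.35, 40], [0, 0, 0, 0, 0, 0.25, 40], [0, 0, 0, 0, 0, 0.16, 40], [0, 0, 0, 0, 0, 0, 40], [0, 0, 0, 0, 0, 0, 40]],
])

```text
time_s: 4.37
tool_pos: [0.4916, 0.2886, 0.054]
tcp_rot: [0.996, -0.087, 0.0, 0.0]
ft_force: [0.8, 0.6, -0.3]
gripper_width: 0.0402
grasp_force: 0.0
```

>>> apply_moves([
  [[0, 0, 0, 0, 0, 0, 28], [0, 0, 0, 0, 0, 0, 20], [0, 0, 0, 0, 0, 0, 16], [0, 0, 0, 0, 0, 0, 12], [0, 0, 0, 0, 0, 0, 8], [0, 0, 0, 0, 0, 0, 6], [0, 0, 0, 0, 0, 0, 4], [0, 0, 0, 0, 0, 0, 4], [0, 0, 0, 0, 0, 0, 4], [0, 0, 0, 0, 0, 0, 4]],
], squeeze=40)

```text
time_s: 5.2
tool_pos: [0.4917, 0.2888, 0.0544]
tcp_rot: [0.996, -0.087, 0.0, -0.0]
ft_force: [0.9, 2.1, 4.1]
gripper_width: 0.0085
grasp_force: 39.5
```

>>> apply_moves([
  [[0, 0, 0, 0, 0, -0.1, 4], [0, 0, 0, 0, 0, -0.2, 4], [0, 0, 0, 0, 0, -0.3, 4], [0, 0, 0, 0, 0, -0.4, 4], [0, 0, 0, 0, 0, -0.4, 4], [0, 0, 0, 0, 0, -0.4, 4], [0, 0, 0, 0, 0, -0.4, 4], [0, 0, 0, 0, 0, -0.3, 4], [0, 0, 0, 0, 0, -0.2, 4], [0, 0, 0, 0, 0, 0, 4]],
])

```text
time_s: 6.03
tool_pos: [0.4922, 0.2889, 0.137]
tcp_rot: [0.996, -0.088, 0.001, -0.001]
ft_force: [0.1, 0.5, -0.8]
gripper_width: 0.0086
grasp_force: 38.9
```

```bash
python3 - <<'E'
from h import *
o,m=state(); c=cam("wrist"); im=viewer.read_camera("wrist")[:,:,::-1]; cv2.imwrite("pics/w3.png",im); np.save("w3.npy",c[3])
s=viewer.read_camera("scene")[:,:,::-1]; cv2.imwrite("pics/s3.png",s)
p=o['tool_pos']-[0,0,.014]; u,v=[int(t) for t in proj("scene",p)]; print(u,v)
a=cv2.resize(im,(480,360)); b=cv2.resize(s[v-40:v+40,u-40:u+40],(320,320),interpolation=cv2.INTER_CUBIC)
out=np.zeros((360,800,3),np.uint8); out[:,:480]=a; out[:320,480:]=b; cv2.imwrite("pics/c3.png",out)
E
```

```text
t 6.03 p [0.4922 0.2889 0.137 ] yaw -10.04 tilt [0.0026 0.0012] F [ 0.11  0.54 -0.79] M [ 0.054 -0.007  0.   ] w 0.0086 g 38.9
254 297
```

View pics/c3.png

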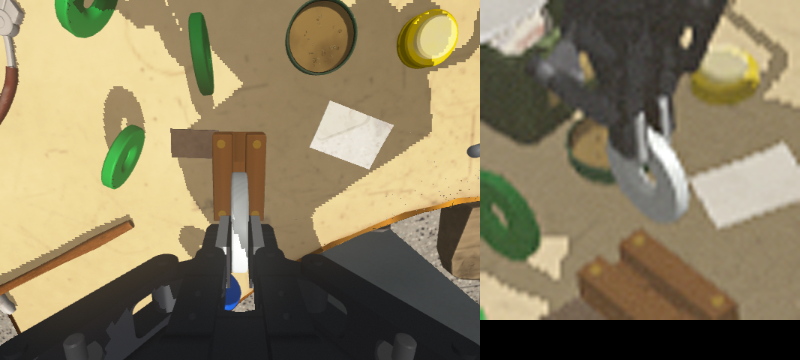

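The ring is clear of the stand and held between the pads; the wrist view shows it upright between the fingertips. Next I'll measure where it sits in the tool.

```bash
python3 - <<'E'
from h import *
c=list(cam("wrist")); c[3]=np.load("w3.npy"); f,cx,cy,P=c
im=cv2.imread("pics/w3.png"); hsv=cv2.cvtColor(im,cv2.COLOR_BGR2HSV)
o,m=state(); T=o['tool_pos']
for r in range(222,372,6): 
    x=np.where((hsv[r,295:345,1]<50)&(hsv[r,295:345,2]>85))[0]+295
    print(r,(x.min(),x.max(),len(x)) if len(x) else None, end=' ')
print()
print([ (r,hsv[r,316:322].mean(0).astype(int).tolist()) for r in list(range(224,236))+list(range(355,372))])
C=m.T@(P[:3,3]-T); print(C)
# expected tangent rows/cols for ring centre (x,0,.014)
for xx in (-.002,0,.002):
    v=np.array([xx,.014])-np.array([C[0],C[2]]); D=np.hypot(*v); mid=np.arctan2(*v); h=np.arcsin(.032/D)
    for a in (mid-h,mid+h):
        q=P[:3,:3].T@m@np.array([np.sin(a),0,np.cos(a)]); print(xx, "row",cy+f*q[1]/q[2])
E
```

```text
t 6.13 p [0.4914 0.2885 0.1348] yaw -10.04 tilt [-0.0002 -0.0002] F [-0.2  -0.24 -0.95] M [0.018 0.032 0.016] w 0.009 g 38.9
222 None 228 None 234 (np.int64(309), np.int64(329), 21) 240 (np.int64(309), np.int64(329), 21) 246 (np.int64(308), np.int64(330), 23) 252 (np.int64(308), np.int64(330), 23) 258 (np.int64(308), np.int64(330), 23) 264 (np.int64(308), np.int64(330), 23) 270 (np.int64(308), np.int64(331), 24) 276 (np.int64(308), np.int64(331), 24) 282 (np.int64(308), np.int64(331), 24) 288 (np.int64(295), np.int64(344), 46) 294 (np.int64(295), np.int64(344), 44) 300 (np.int64(295), np.int64(344), 41) 306 (np.int64(295), np.int64(344), 41) 312 (np.int64(295), np.int64(344), 39) 318 (np.int64(295), np.int64(344), 39) 324 (np.int64(295), np.int64(344), 37) 330 (np.int64(295), np.int64(344), 41) 336 (np.int64(299), np.int64(340), 32) 342 (np.int64(303), np.int64(330), 25) 348 (np.int64(303), np.int64(330), 26) 354 (np.int64(303), np.int64(330), 25) 360 (np.int64(303), np.int64(329), 25) 366 (np.int64(304), np.int64(309), 2) 
[(224, [14, 164, 125]), (225, [14, 163, 125]), (226, [14, 162, 125]), (227, [14, 164, 125]), (228, [14, 163, 125]), (229, [14, 55, 111]), (230, [26, 10, 116]), (231, [26, 9, 124]), (232, [30, 8, 127]), (233, [28, 11, 130]), (234, [23, 9, 132]), (235, [27, 9, 135]), (355, [43, 2, 248]), (356, [39, 2, 247]), (357, [40, 2, 247]), (358, [42, 2, 247]), (359, [39, 2, 246]), (360, [40, 2, 244]), (361, [43, 2, 243]), (362, [40, 2, 240]), (363, [22, 17, 233]), (364, [21, 90, 234]), (365, [21, 89, 235]), (366, [21, 90, 235]), (367, [21, 89, 235]), (368, [21, 89, 235]), (369, [20, 89, 235]), (370, [20, 91, 234]), (371, [21, 90, 233])]
[ 0.075  -0.0001 -0.1451]
-0.002 row 367.9112548949342
-0.002 row 233.30072796523302
0 row 364.17729843082316
0 row 229.33530303979177
0.002 row 360.423722113082
0.002 row 225.3353805414075
```

```bash
python3 - <<'E'
from h import *
o,m=state()
for r in plan(o['tool_pos'],-10.04,[.4916,.1466,.105],7.1,9): print([float(v) for v in r])
E
```

```text
t 6.13 p [0.4914 0.2885 0.1348] yaw -10.04 tilt [-0.0002 -0.0002] F [-0.2  -0.24 -0.95] M [0.018 0.032 0.016] w 0.009 g 38.9
[0.0, 0.0, -1.904, 0.092, 0.517, 0.11]
[0.0, 0.0, -1.904, 0.075, 0.52, 0.11]
[0.0, 0.0, -1.904, 0.058, 0.522, 0.11]
[0.0, 0.0, -1.904, 0.04, 0.524, 0.11]
[0.0, 0.0, -1.904, 0.023, 0.525, 0.11]
[0.0, 0.0, -1.904, 0.006, 0.526, 0.11]
[0.0, 0.0, -1.904, -0.012, 0.526, 0.11]
[0.0, 0.0, -1.904, -0.029, 0.525, 0.11]
[0.0, 0.0, -1.904, -0.047, 0.524, 0.11]
```

>>> apply_moves([
  [[0, 0, -1.9, 0.092, 0.517, 0, 4], [0, 0, -1.9, 0.075, 0.52, 0, 4], [0, 0, -1.9, 0.058, 0.522, 0, 4], [0, 0, -1.9, 0.04, 0.524, 0.1, 4], [0, 0, -1.9, 0.023, 0.525, 0.1, 4], [0, 0, -1.9, 0.006, 0.526, 0.2, 4], [0, 0, -1.9, -0.012, 0.526, 0.2, 4], [0, 0, -1.9, -0.029, 0.525, 0.2, 4], [0, 0, -1.95, -0.047, 0.524, 0.2, 4], [0, 0, 0, 0, 0, 0, 4]],
])

```text
time_s: 6.97
tool_pos: [0.4905, 0.1443, 0.1026]
tcp_rot: [0.998, 0.062, -0.002, 0.001]
ft_force: [-0.4, -0.6, -1.0]
gripper_width: 0.0089
grasp_force: 39.0
```

>>> apply_moves([
  [[0, 0, 0, 0, 0, 0.1, 4], [0, 0, 0, 0, 0, 0.1, 4], [0, 0, 0, 0, 0, 0.1, 4], [0, 0, 0, 0, 0, 0.1, 4], [0, 0, 0, 0, 0, 0.1, 4], [0, 0, 0, 0, 0, 0.02, 4], [0, 0, 0, 0, 0, 0, 4], [0, 0, 0, 0, 0, 0, 4], [0, 0, 0, 0, 0, 0, 4], [0, 0, 0, 0, 0, 0, 4]],
])

```text
time_s: 7.8
tool_pos: [0.4918, 0.1467, 0.0896]
tcp_rot: [0.998, 0.062, 0.0, 0.0]
ft_force: [0.1, -0.9, -1.2]
gripper_width: 0.0087
grasp_force: 39.0
```

```bash
python3 - <<'E'
from h import *
o,m=state(); c=cam("wrist"); im=viewer.read_camera("wrist")[:,:,::-1]; cv2.imwrite("pics/w4.png",im); np.save("w4.npy",c[3]); np.save("w4t.npy",np.c_[m,o['tool_pos']])
for p in [(.4972,.107,.075),(.5046,.0475,.075)]: print(np.round(proj("wrist",p,c),1))
E
```

```text
t 7.8 p [0.4918 0.1467 0.0896] yaw 7.11 tilt [ 0.0004 -0.    ] F [ 0.1  -0.9  -1.19] M [ 0.006  0.06  -0.039] w 0.0087 g 39.0
[400.9 294. ]
[524.8 294.2]
```

View pics/w4.png

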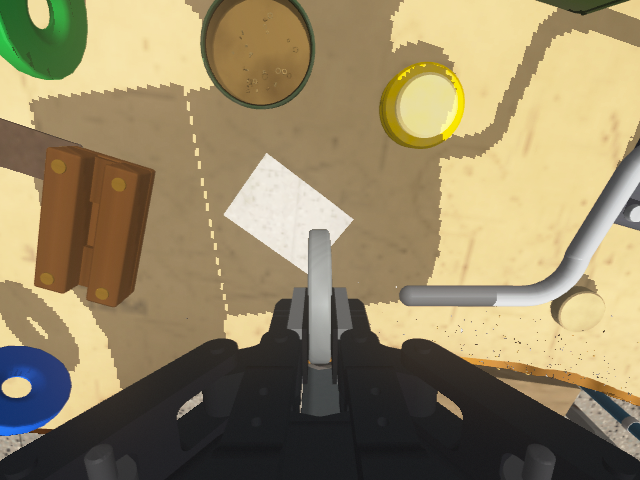

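The view shows the ring (cols 308–331, tangent rows 229–363) and the bar's first leg with its tip at (400,295). The tip is within 1.5 px of the prediction. Next I'll refine the relative offset and the path.

```bash
python3 - <<'E'
from h import *
c=list(cam("wrist")); c[3]=np.load("w4.npy"); f,cx,cy,P=c; c=tuple(c); M=np.load("w4t.npy"); m,T=M[:,:3],M[:,3]
im=cv2.imread("pics/w4.png"); hsv=cv2.cvtColor(im,cv2.COLOR_BGR2HSV)
W=lambda u,v:onz("wrist",(u,v),.075,c)[:2]
S=lambda r,a,b:np.where(hsv[r,a:b,1]<45)[0]+a
# ring tangents on col 320
cs=hsv[:,318:322,1].mean(1); top=min(r for r in range(200,300) if cs[r:r+8].max()<40)
V=hsv[:,318:322,2].mean(1); print("top",top,"V355-375",V[352:376].astype(int),cs[352:376].astype(int))
for bot in (362,364,366):
    a=[np.arctan2((v-cy)/f,1) for v in (top-.5,bot-.5)]; mid=cy+f*np.tan(sum(a)/2); w=W(319.5,mid); print(bot,"bisector row",mid,"ring ctr world at .075",w, m.T@(np.r_[w,.075]-T))
L=[]
for u in range(404,492,4):
    r=np.where((hsv[270:320,u,1]<60))[0]+270; L.append((u,r.mean(),len(r)))
print(np.round(L[::3],1).tolist())
Q=np.array([W(a,b) for a,b,n in L if 10<n<26]); vx,vy,x0,y0=cv2.fitLine(Q.astype(np.float32),cv2.DIST_HUBER,0,.01,.01).ravel(); print("leg1",np.degrees(np.arctan2(vy,vx)),x0,y0)
r=np.where(hsv[295,380:420,1]<60)[0]+380; print("tip col",r.min(),W(r.min(),295.5))
m2=(hsv[...,1]<45).astype(np.uint8); m2[:,:396]=0; m2[:150]=0; m2[312:]=0
n,l,st,ce=cv2.connectedComponentsWithStats(m2); k=l[290,520]; mm=(l==k).astype(np.uint8); print(st[k])
mm=cv2.morphologyEx(mm,cv2.MORPH_CLOSE,np.ones((5,5),np.uint8)); d=cv2.distanceTransform(mm,cv2.DIST_L2,5)
rd=(d>=cv2.dilate(d,np.ones((3,3)))-.01)&(d>6)
ys,xs=np.where(rd); s=sorted(zip(xs,ys)); print([ (int(x),int(y),W(x,y).round(4).tolist(),round(float(d[y,x]),1)) for x,y in s if x>490][::4])
E
```

```text
top 200 V355-375 [142 141 140 138 137 135 134 131 127 122 117  96  57  57  87 113 116 108
  75  76  76  75  75  76] [ 6  6  6  6  7  7  7  6  7  5  7  8 29 32 41 34 35 27  9  9 10  9  9  9]
362 bisector row 278.55205159084227 ring ctr world at .075 [0.5002 0.1471] [0.0084 0.0007 0.0146]
364 bisector row 279.4573591505804 ring ctr world at .075 [0.4998 0.147 ] [0.008  0.0007 0.0146]
366 bisector row 280.3600263797663 ring ctr world at .075 [0.4993 0.1469] [0.0075 0.0007 0.0146]
[[404.0, 295.5, 18.0], [416.0, 295.5, 20.0], [428.0, 295.5, 20.0], [440.0, 295.5, 20.0], [452.0, 295.5, 20.0], [464.0, 295.5, 20.0], [476.0, 295.5, 20.0], [488.0, 295.5, 20.0]]
leg1 -82.80485 0.49928704 0.08401821
tip col 399 [0.4963 0.1078]
[ 399  150  241  156 7644]
[(491, 295, [0.5021, 0.0636], 10.0), (493, 295, [0.5023, 0.0627], 10.0), (495, 295, [0.5024, 0.0617], 10.0), (497, 295, [0.5025, 0.0607], 10.0), (499, 295, [0.5026, 0.0598], 10.0), (501, 295, [0.5027, 0.0588], 10.0), (503, 295, [0.5029, 0.0579], 10.0), (505, 295, [0.503, 0.0569], 10.0), (507, 295, [0.5031, 0.0559], 10.0), (509, 295, [0.5032, 0.055], 10.0), (511, 295, [0.5033, 0.054], 10.0), (513, 295, [0.5035, 0.0531], 10.0), (515, 295, [0.5036, 0.0521], 10.0), (517, 295, [0.5037, 0.0511], 10.0), (519, 295, [0.5038, 0.0502], 10.0), (521, 295, [0.5039, 0.0492], 10.0), (523, 295, [0.5041, 0.0482], 10.0), (525, 295, [0.5042, 0.0473], 10.0), (531, 295, [0.5046, 0.0444], 10.8), (542, 292, [0.5068, 0.0396], 11.0), (548, 290, [0.5081, 0.0371], 11.0), (554, 286, [0.5105, 0.0348], 11.4), (563, 279, [0.5146, 0.0317], 12.0), (567, 275, [0.5168, 0.0305], 12.0), (573, 266, [0.5216, 0.0291], 12.4), (577, 257, [0.5262, 0.0288], 13.0), (581, 249, [0.5302, 0.0282], 12.4), (584, 245, [0.5323, 0.0275], 12.4), (588, 238, [0.5357, 0.0268], 12.4), (593, 230, [0.5397, 0.0258], 12.8), (598, 222, [0.5436, 0.0249], 12.8)]
```

>>> apply_moves([
  [[0, 0, 0, -0.03, 0.1, 0, 4], [0, 0, 0, 0, 0.15, 0, 4], [0, 0, 0, 0, 0.15, 0, 4], [0, 0, 0, 0, 0.15, 0, 4], [0, 0, 0, 0, 0.15, 0, 4], [0, 0, 0, 0, 0.1, 0, 4], [0, 0, 0, 0, 0.1, 0, 4], [0, 0, 0, 0, 0.05, 0, 4], [0, 0, 0, 0, 0, 0, 4], [0, 0, 0, 0, 0, 0, 4]],
])

```text
time_s: 8.68
tool_pos: [0.4943, 0.1182, 0.0894]
tcp_rot: [0.998, 0.062, 0.0, 0.0]
ft_force: [-0.1, -0.5, -1.3]
gripper_width: 0.009
grasp_force: 39.0
```

```bash
cat > path.py <<'E'
from h import *
from scipy.interpolate import splprep, splev
t1=np.array([np.cos(np.radians(-82.85)),np.sin(np.radians(-82.85))]); tip=np.array([.4966,.1075])
pts=[tip+t1*d for d in np.arange(-.04,.0591,.006)]+[np.array(p) for p in [(.5046,.0446),(.5068,.0396),(.5080,.0375),(.5108,.0346),(.5142,.0320),(.5174,.0304),(.5216,.0291),(.5260,.0286),(.5302,.0279),(.5357,.0267),(.5397,.0257),(.5436,.0248),(.5496,.0236),(.5569,.0217),(.5604,.0210),(.5656,.0196),(.5724,.0166),(.5759,.0140),(.5774,.0118),(.5805,.0073),(.5813,.0045)]]
t3=np.array([np.cos(np.radians(-98.5)),np.sin(np.radians(-98.5))]); q=np.array([.57932,-.0258])
pts+=[q+t3*d for d in np.arange(-.020,.031,.005)]
pts=np.array(pts); 
tck,u=splprep(pts.T,s=len(pts)*.0004**2,k=3); U=np.linspace(0,1,4000); C=np.array(splev(U,tck)).T
S=np.r_[0,np.cumsum(np.hypot(*np.diff(C,axis=0).T))]; S-=S[np.argmin(np.hypot(*(C-tip).T))]
at=lambda s:np.array([np.interp(s,S,C[:,0]),np.interp(s,S,C[:,1])])
OFF=np.array([.0008,0.0])   # ring centre in tool x,y
def ring(s):
    a,b,e=at(s-.005),at(s),at(s+.005); d=e-a; return (a+2*b+e)/4, np.degrees(np.arctan2(d[1],d[0]))+90
def tcp(s,off=OFF):
    p,y=ring(s); a=np.radians(y); return p-np.array([np.cos(a),np.sin(a)])*off[0]-np.array([np.sin(a),-np.cos(a)])*off[1], y
def rows(s0,s1,n,off=OFF):
    L=np.linspace(s0,s1,n+1); out=[]
    for a,b in zip(L,L[1:]):
        (p,y),(q,w)=tcp(a,off),tcp(b,off); A=np.radians(y); d=(q-p)/.03
        out.append([0,0,round(float(y-w),2),round(float(d@[np.cos(A),np.sin(A)]),3),round(float(d@[np.sin(A),-np.cos(A)]),3),0,4])
    return out
def where(p): 
    ss=np.arange(-.04,S[-1]-.006,.0002); k=min(ss,key=lambda s:np.hypot(*(tcp(s)[0]-p[:2]))); q,y=tcp(k); a=np.radians(y); e=p[:2]-q
    print('s %.1f mm, lateral(tool x) %.2f mm, yaw want %.2f'%(k*1e3,1e3*e@[np.cos(a),np.sin(a)],y)); return k
E
python3 - <<'E'
from path import *
o,m=state(); where(o['tool_pos']); print("len",S[-1])
for s in range(0,220,10): p,y=tcp(s/1e3); print(s,p,round(float(y),1))
E
```

```text
t 8.68 p [0.4943 0.1182 0.0894] yaw 7.11 tilt [ 0.0001 -0.    ] F [-0.05 -0.49 -1.29] M [ 0.028  0.011 -0.009] w 0.009 g 39.0
s -11.0 mm, lateral(tool x) -0.09 mm, yaw want 7.44
len 0.21555619069743923
0 [0.4958 0.1074] 7.5
10 [0.4971 0.0975] 7.4
20 [0.4984 0.0875] 7.1
30 [0.4996 0.0776] 6.5
40 [0.5007 0.0677] 6.0
50 [0.5017 0.0577] 6.1
60 [0.5032 0.0478] 12.6
70 [0.5071 0.0384] 35.0
80 [0.5147 0.0317] 60.3
90 [0.5241 0.0278] 73.8
100 [0.5339 0.0256] 80.5
110 [0.5438 0.0241] 81.7
120 [0.5536 0.0224] 77.5
130 [0.5631 0.0196] 68.9
140 [0.5717 0.0151] 55.2
150 [0.5783 0.0083] 31.2
160 [ 0.5812 -0.0007] 5.8
170 [ 0.581  -0.0105] -6.3
180 [ 0.5795 -0.0203] -10.3
190 [ 0.5778 -0.0302] -9.2
200 [ 0.5763 -0.0401] -7.8
210 [ 0.5749 -0.05  ] -8.3
```

>>> apply_moves([
  [[0, 0, 0, 0, 0.06, 0, 4], [0, 0, 0, 0, 0.06, 0, 4], [0, 0, 0, 0, 0.06, 0, 4], [0, 0, 0, 0, 0.06, 0, 4], [0, 0, 0, 0, 0.06, 0, 4], [0, 0, 0, 0, 0.06, 0, 4], [0, 0, 0, 0, 0.06, 0, 4], [0, 0, 0, 0, 0.06, 0, 4], [0, 0, 0, 0, 0.06, 0, 4], [0, 0, 0, 0, 0.06, 0, 4]],
])

```text
time_s: 9.52
tool_pos: [0.4966, 0.1002, 0.0894]
tcp_rot: [0.998, 0.062, 0.0, 0.0]
ft_force: [0.6, 0.7, -0.5]
gripper_width: 0.0087
grasp_force: 39.0
```

```bash
python3 - <<'E'
from path import *
o,m=state(); where(o['tool_pos']); im=viewer.read_camera("wrist")[:,:,::-1]; s=viewer.read_camera("scene")[:,:,::-1]
u,v=[int(t) for t in proj("scene",o['tool_pos']-[0,0,.014])]
out=np.zeros((360,760,3),np.uint8); out[:,:400]=cv2.resize(im[200:380,250:450],(400,360)); out[:,400:]=cv2.resize(s[v-30:v+30,u-30:u+30],(360,360),interpolation=cv2.INTER_CUBIC); cv2.imwrite("pics/c5.png",out)
state()
E
```

```text
t 9.52 p [0.4966 0.1002 0.0894] yaw 7.11 tilt [ 0.0001 -0.0001] F [ 0.62  0.74 -0.51] M [ 0.025 -0.008  0.013] w 0.0087 g 39.0
s 7.2 mm, lateral(tool x) -0.20 mm, yaw want 7.45
t 9.62 p [0.4966 0.1001 0.0894] yaw 7.1 tilt [ 0.0001 -0.0001] F [-0.05  0.17  0.07] M [-0.017 -0.009  0.023] w 0.009 g 39.0
```

View pics/c5.png

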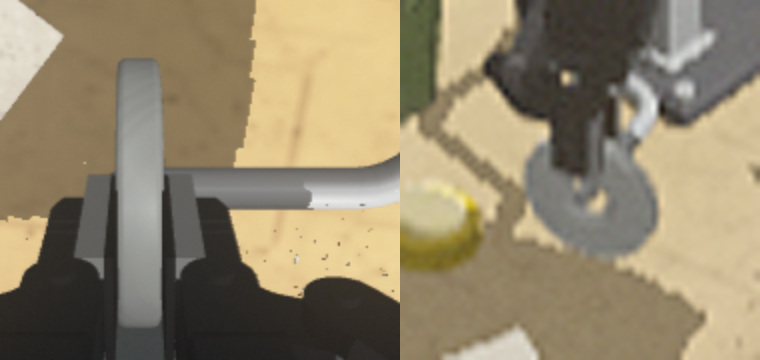

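The ring is on the bar: the tip passed 12 mm through the bore without any force. Continuing along the first leg.

>>> apply_moves([
  [[0, 0, 0, 0, 0.07, 0, 4], [0, 0, 0, 0, 0.07, 0, 4], [0, 0, 0, 0, 0.07, 0, 4], [0, 0, 0, 0, 0.07, 0, 4], [0, 0, 0, 0, 0.07, 0, 4], [0, 0, 0, 0, 0.07, 0, 4], [0, 0, 0, 0, 0.07, 0, 4], [0, 0, 0, 0, 0.07, 0, 4], [0, 0, 0, 0, 0.07, 0, 4], [0, 0, 0, 0, 0.07, 0, 4]],
])

```text
time_s: 10.45
tool_pos: [0.4992, 0.0794, 0.0894]
tcp_rot: [0.998, 0.062, 0.0, 0.0]
ft_force: [0.1, 0.1, -0.7]
gripper_width: 0.0088
grasp_force: 39.0
```

>>> apply_moves([
  [[0, 0, 0, 0, 0.07, 0, 4], [0, 0, 0, 0, 0.07, 0, 4], [0, 0, 0, 0, 0.07, 0, 4], [0, 0, 0, 0, 0.07, 0, 4], [0, 0, 0, 0, 0.07, 0, 4], [0, 0, 0, 0, 0.07, 0, 4], [0, 0, 0, 0, 0.06, 0, 4], [0, 0, 0, 0, 0.04, 0, 4], [0, 0, 0, 0, 0.02, 0, 4], [0, 0, 0, 0, 0, 0, 4]],
])

```text
time_s: 11.28
tool_pos: [0.5011, 0.0634, 0.0894]
tcp_rot: [0.998, 0.062, -0.0, 0.0]
ft_force: [0.5, -0.3, 0.1]
gripper_width: 0.0094
grasp_force: 39.0
```

```bash
python3 - <<'E'
from path import *
o,m=state(); k=where(o['tool_pos']); im=viewer.read_camera("wrist")[:,:,::-1]; cv2.imwrite("pics/w6.png",im); c=cam("wrist"); np.save("w6.npy",c[3])
for r in rows(k,.064,10): print(r)
hsv=cv2.cvtColor(im,cv2.COLOR_BGR2HSV)
W=lambda u,v:onz("wrist",(u,v),.075,c)[:2]
m2=(hsv[...,1]<45).astype(np.uint8); m2[:,:345]=0; m2[:60]=0; m2[312:]=0
m2=cv2.morphologyEx(m2,cv2.MORPH_OPEN,np.ones((3,3),np.uint8)); d=cv2.distanceTransform(m2,cv2.DIST_L2,5)
rd=(d>=cv2.dilate(d,np.ones((3,3)))-.01)&(d>7.5)&(d<15)
ys,xs=np.where(rd); print([(int(x),int(y),W(x,y).round(4).tolist(),round(float(d[y,x]),1)) for y,x in sorted(zip(ys,xs),reverse=True)][::5])
E
```

```text
t 11.28 p [0.5011 0.0634 0.0894] yaw 7.11 tilt [-0.     -0.0001] F [ 0.55 -0.3   0.15] M [ 0.024  0.001 -0.008] w 0.0094 g 39.0
s 44.4 mm, lateral(tool x) 0.00 mm, yaw want 5.94
[0, 0, 0.02, 0.0, 0.065, 0, 4]
[0, 0, -0.05, 0.0, 0.065, 0, 4]
[0, 0, -0.21, 0.0, 0.065, 0, 4]
[0, 0, -0.45, 0.0, 0.066, 0, 4]
[0, 0, -0.78, 0.001, 0.066, 0, 4]
[0, 0, -1.22, 0.001, 0.066, 0, 4]
[0, 0, -1.73, 0.001, 0.066, 0, 4]
[0, 0, -2.3, 0.002, 0.066, 0, 4]
[0, 0, -2.96, 0.002, 0.066, 0, 4]
[0, 0, -3.72, 0.003, 0.067, 0, 4]
[(366, 291, [0.5061, 0.0408], 10.6), (369, 290, [0.5068, 0.0395], 10.2), (372, 288, [0.508, 0.0382], 10.2), (383, 281, [0.5122, 0.0336], 10.6), (387, 277, [0.5145, 0.0321], 10.6), (393, 269, [0.5189, 0.03], 10.8), (397, 259, [0.524, 0.0291], 10.8), (401, 246, [0.5305, 0.0284], 10.8), (404, 241, [0.5331, 0.0275], 10.8), (406, 236, [0.5356, 0.0271], 10.8), (410, 228, [0.5395, 0.026], 10.8), (412, 223, [0.542, 0.0256], 10.8), (417, 213, [0.5468, 0.0242], 11.0), (420, 206, [0.5501, 0.0236], 11.0), (423, 201, [0.5525, 0.0227], 11.0), (426, 194, [0.5557, 0.022], 11.0), (428, 189, [0.558, 0.0216], 11.0), (431, 184, [0.5604, 0.0208], 11.0), (435, 175, [0.5644, 0.0199], 11.6), (440, 166, [0.5685, 0.0186], 11.6), (446, 157, [0.5725, 0.0169], 11.2), (450, 154, [0.574, 0.0154], 11.2), (455, 150, [0.5759, 0.0137], 11.2), (462, 145, [0.5783, 0.0112], 11.6), (471, 141, [0.5804, 0.0078], 11.8), (496, 139, [0.5825, -0.0025], 12.6), (488, 139, [0.5821, 0.0009], 12.0), (483, 139, [0.5818, 0.003], 12.0), (492, 138, [0.5827, -0.0007], 12.0), (487, 138, [0.5824, 0.0014], 12.0)]
```

View pics/w6.png

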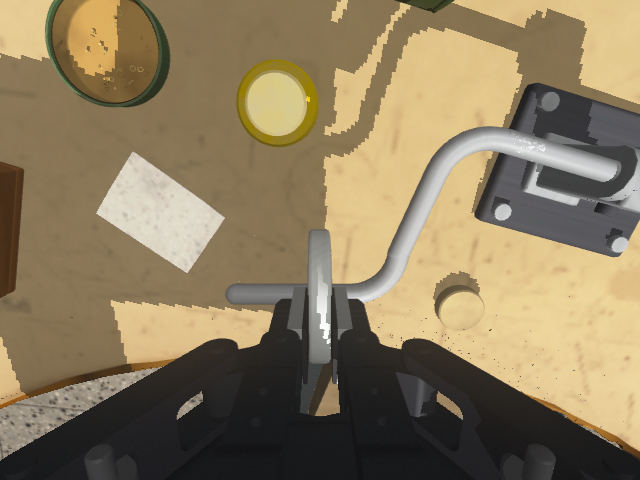

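The view shows the ring on the first leg with the tip visible at (232,294) behind it. The middle leg runs (397,259)→(435,175), and the last leg (496,139)→(610,168). Now I'll refine the last leg and plan the first corner.

```bash
python3 - <<'E'
import re
s=open('path.py').read()
s=re.sub(r"\[\(\.5046.*?\]\]\n","[(.5046,.0446),(.5066,.0398),(.5080,.0378),(.5108,.0346),(.5143,.0321),(.5178,.0304),(.5215,.0294),(.5240,.0290)]]+[np.array([.524,.029])+np.array([.04,-.0092])*k for k in (.1,.2,.3,.4,.5,.6,.7,.8,.9,1.)]+[np.array(p) for p in [(.5685,.0183),(.5724,.0167),(.5740,.0154),(.5760,.0138),(.5780,.0115),(.5804,.0075),(.5816,.0037),(.5822,.0009)]]\n",s,flags=re.S)
s=s.replace("np.arange(-.020,.031,.005)","np.arange(-.020,.031,.005)").replace(".0004**2",".0003**2")
open('path.py','w').write(s)
E
python3 - <<'E'
from path import *
c=list(cam("wrist")); c[3]=np.load("w6.npy"); c=tuple(c)
im=cv2.imread("pics/w6.png"); hsv=cv2.cvtColor(im,cv2.COLOR_BGR2HSV); b=((hsv[...,2]>125)&(hsv[...,1]<60))
W=lambda u,v:onz("wrist",(u,v),.075,c)[:2]
Q=[]
for u in range(500,606,7):
    v0=int(136+(u-496)*.29); r=np.where(b[v0-22:v0+22,u])[0]+v0-22
    # contiguous run containing v0
    run=[v for v in r]; lo=hi=v0
    while b[lo-1,u]: lo-=1
    while b[hi+1,u]: hi+=1
    Q.append((u,(lo+hi)/2,hi-lo+1,*W(u,(lo+hi)/2).round(4)))
for q in Q: print([float(x) for x in q])
o,m=state(); k=where(o['tool_pos'])
for s in range(40,220,10): p,y=tcp(s/1e3); print(s,p,round(float(y),1),end='; ')
print()
for r in rows(k,.062,10): print(r)
E
```

```text
[500.0, 140.5, 22.0, 0.5821, -0.0044]
[507.0, 142.0, 23.0, 0.5819, -0.0075]
[514.0, 144.0, 25.0, 0.5815, -0.0107]
[521.0, 146.0, 25.0, 0.581, -0.0139]
[528.0, 148.0, 25.0, 0.5806, -0.0171]
[535.0, 150.5, 24.0, 0.58, -0.0204]
[542.0, 152.0, 25.0, 0.5798, -0.0235]
[549.0, 154.5, 24.0, 0.5791, -0.0268]
[556.0, 156.5, 24.0, 0.5787, -0.0301]
[563.0, 158.5, 24.0, 0.5783, -0.0334]
[570.0, 160.5, 24.0, 0.5778, -0.0366]
[577.0, 162.5, 24.0, 0.5774, -0.0399]
[584.0, 164.5, 24.0, 0.5769, -0.0432]
[591.0, 166.5, 24.0, 0.5765, -0.0465]
[598.0, 168.5, 24.0, 0.5761, -0.0498]
[605.0, 170.0, 23.0, 0.5758, -0.0531]
t 11.33 p [0.5011 0.0635 0.0894] yaw 7.11 tilt [ 0.0001 -0.    ] F [-0.27  0.76 -0.7 ] M [-0.001 -0.027 -0.049] w 0.0092 g 39.0
s 44.2 mm, lateral(tool x) 0.06 mm, yaw want 5.99
40 [0.5006 0.0677] 6.1; 50 [0.5017 0.0578] 6.9; 60 [0.5035 0.0478] 14.2; 70 [0.5074 0.0385] 32.7; 80 [0.5148 0.0315] 60.5; 90 [0.5242 0.0278] 74.8; 100 [0.534  0.0256] 78.9; 110 [0.5438 0.0237] 79.1; 120 [0.5536 0.0217] 77.0; 130 [0.5632 0.0191] 72.6; 140 [0.5721 0.0152] 57.4; 150 [0.5785 0.0084] 29.4; 160 [ 0.5813 -0.0007] 5.6; 170 [ 0.581  -0.0104] -7.0; 180 [ 0.5794 -0.0202] -10.8; 190 [ 0.5777 -0.0301] -8.5; 200 [ 0.5764 -0.04  ] -7.2; 210 [ 0.575  -0.0499] -9.3; 
[0, 0, -0.1, 0.0, 0.059, 0, 4]
[0, 0, -0.24, 0.0, 0.059, 0, 4]
[0, 0, -0.43, 0.0, 0.06, 0, 4]
[0, 0, -0.64, 0.0, 0.06, 0, 4]
[0, 0, -0.87, 0.001, 0.06, 0, 4]
[0, 0, -1.12, 0.001, 0.06, 0, 4]
[0, 0, -1.38, 0.001, 0.06, 0, 4]
[0, 0, -1.68, 0.001, 0.06, 0, 4]
[0, 0, -2.0, 0.001, 0.06, 0, 4]
[0, 0, -2.36, 0.001, 0.06, 0, 4]
```

>>> apply_moves([
  [[0, 0, 0, 0, 0.06, 0, 4], [0, 0, 0, 0, 0.06, 0, 4], [0, 0, 0, 0, 0.06, 0, 4], [0, 0, -0.3, 0, 0.06, 0, 4], [0, 0, -0.9, 0, 0.06, 0, 4], [0, 0, -1.1, 0, 0.06, 0, 4], [0, 0, -1.4, 0, 0.06, 0, 4], [0, 0, -1.7, 0, 0.06, 0, 4], [0, 0, -2, 0, 0.06, 0, 4], [0, 0, -2.3, 0, 0.06, 0, 4]],
])

```text
time_s: 12.17
tool_pos: [0.504, 0.0455, 0.0894]
tcp_rot: [0.989, 0.148, 0.0, 0.0]
ft_force: [0.5, 0.0, -0.8]
gripper_width: 0.009
grasp_force: 39.0
```

```bash
sed -i 's/-98.5/-97.6/g; s/q=np.array(\[.57932,-.0258\])/q=np.array([.5791,-.0268])/' path.py; cat > nxt.py <<'E'
from path import *
import sys
o,m=state(); k=where(o['tool_pos'])
for r in rows(k,float(sys.argv[1])/1e3,10): print(r)
E
python3 nxt.py 74
```

```text
t 12.17 p [0.504  0.0455 0.0894] yaw 16.97 tilt [ 0.0001 -0.0001] F [ 0.5   0.05 -0.83] M [-0.011  0.007 -0.019] w 0.009 g 39.0
s 62.4 mm, lateral(tool x) 0.15 mm, yaw want 17.98
[0, 0, -2.07, 0.001, 0.039, 0, 4]
[0, 0, -2.23, 0.001, 0.039, 0, 4]
[0, 0, -2.39, 0.001, 0.039, 0, 4]
[0, 0, -2.52, 0.001, 0.039, 0, 4]
[0, 0, -2.65, 0.001, 0.039, 0, 4]
[0, 0, -2.75, 0.001, 0.04, 0, 4]
[0, 0, -2.85, 0.001, 0.04, 0, 4]
[0, 0, -2.93, 0.001, 0.04, 0, 4]
[0, 0, -2.99, 0.001, 0.04, 0, 4]
[0, 0, -3.05, 0.001, 0.04, 0, 4]
```

>>> apply_moves([
  [[0, 0, -2.2, 0, 0.039, 0, 4], [0, 0, -2.3, 0, 0.039, 0, 4], [0, 0, -2.5, 0, 0.039, 0, 4], [0, 0, -2.6, 0, 0.039, 0, 4], [0, 0, -2.7, 0, 0.039, 0, 4], [0, 0, -2.8, 0, 0.04, 0, 4], [0, 0, -2.9, 0, 0.04, 0, 4], [0, 0, -2.9, 0, 0.04, 0, 4], [0, 0, -3, 0.001, 0.04, 0, 4], [0, 0, -3, 0.001, 0.04, 0, 4]],
])

```text
time_s: 13.0
tool_pos: [0.5097, 0.0356, 0.0895]
tcp_rot: [0.927, 0.374, 0.0, -0.0]
ft_force: [-0.3, 1.7, 0.2]
gripper_width: 0.0091
grasp_force: 39.1
```

```bash
python3 nxt.py 86
```

```text
t 13.0 p [0.5097 0.0356 0.0895] yaw 43.93 tilt [0.0001 0.0006] F [-0.3   1.72  0.18] M [ 0.33   0.014 -0.003] w 0.0091 g 39.1
s 73.6 mm, lateral(tool x) 0.04 mm, yaw want 43.35
[0, 0, -3.3, 0.001, 0.042, 0, 4]
[0, 0, -3.33, 0.001, 0.042, 0, 4]
[0, 0, -3.31, 0.001, 0.042, 0, 4]
[0, 0, -3.23, 0.001, 0.042, 0, 4]
[0, 0, -3.09, 0.001, 0.042, 0, 4]
[0, 0, -2.89, 0.001, 0.042, 0, 4]
[0, 0, -2.65, 0.001, 0.042, 0, 4]
[0, 0, -2.35, 0.001, 0.042, 0, 4]
[0, 0, -2.01, 0.0, 0.042, 0, 4]
[0, 0, -1.66, 0.0, 0.042, 0, 4]
```

>>> apply_moves([
  [[0, 0, -2, 0.004, 0.02, 0, 4], [0, 0, -2, 0.004, 0.02, 0, 4], [0, 0, -2, 0.004, 0.025, 0, 4], [0, 0, -2, 0.001, 0.025, 0, 4], [0, 0, -2, 0.001, 0.025, 0, 4], [0, 0, -2, 0.001, 0.025, 0, 4], [0, 0, -2, 0.001, 0.025, 0, 4], [0, 0, -2, 0.001, 0.025, 0, 4], [0, 0, -2, 0.001, 0.025, 0, 4], [0, 0, -1, 0.001, 0.02, 0, 4]],
])

```text
time_s: 13.83
tool_pos: [0.5155, 0.0318, 0.0894]
tcp_rot: [0.853, 0.521, 0.0, -0.0]
ft_force: [-0.4, 1.1, 0.6]
gripper_width: 0.0087
grasp_force: 39.1
```

```bash
python3 nxt.py 90
```

```text
t 13.83 p [0.5155 0.0318 0.0894] yaw 62.87 tilt [-0.0002  0.0005] F [-0.38  1.12  0.56] M [0.391 0.157 0.012] w 0.0087 g 39.1
s 80.6 mm, lateral(tool x) 0.58 mm, yaw want 61.50
[0, 0, -2.1, 0.0, 0.032, 0, 4]
[0, 0, -1.95, 0.0, 0.032, 0, 4]
[0, 0, -1.77, 0.0, 0.032, 0, 4]
[0, 0, -1.58, 0.0, 0.032, 0, 4]
[0, 0, -1.37, 0.0, 0.032, 0, 4]
[0, 0, -1.18, 0.0, 0.032, 0, 4]
[0, 0, -1.01, 0.0, 0.032, 0, 4]
[0, 0, -0.86, 0.0, 0.032, 0, 4]
[0, 0, -0.73, 0.0, 0.032, 0, 4]
[0, 0, -0.63, 0.0, 0.032, 0, 4]
```

>>> apply_moves([
  [[0, 0, -1.5, 0, 0.032, 0, 4], [0, 0, -1.5, 0, 0.032, 0, 4], [0, 0, -1.6, 0, 0.032, 0, 4], [0, 0, -1.5, 0, 0.032, 0, 4], [0, 0, -1.4, 0, 0.032, 0, 4], [0, 0, -1.2, 0, 0.032, 0, 4], [0, 0, -1, 0, 0.032, 0, 4], [0, 0, -0.9, 0, 0.032, 0, 4], [0, 0, -0.7, 0, 0.032, 0, 4], [0, 0, -0.5, 0, 0.032, 0, 4]],
])

```text
time_s: 14.67
tool_pos: [0.5243, 0.0293, 0.0895]
tcp_rot: [0.795, 0.606, 0.0, -0.001]
ft_force: [-1.4, 5.9, 1.6]
gripper_width: 0.009
grasp_force: 39.3
```

```bash
python3 nxt.py 105
```

```text
t 14.67 p [0.5243 0.0293 0.0895] yaw 74.62 tilt [-0.0007  0.0023] F [-1.43  5.87  1.61] M [1.089 0.347 0.032] w 0.009 g 39.3
s 89.8 mm, lateral(tool x) 1.46 mm, yaw want 74.54
[0, 0, -0.86, 0.0, 0.051, 0, 4]
[0, 0, -0.69, 0.0, 0.051, 0, 4]
[0, 0, -0.59, 0.0, 0.051, 0, 4]
[0, 0, -0.55, 0.0, 0.051, 0, 4]
[0, 0, -0.52, 0.0, 0.051, 0, 4]
[0, 0, -0.49, 0.0, 0.051, 0, 4]
[0, 0, -0.45, 0.0, 0.051, 0, 4]
[0, 0, -0.4, 0.0, 0.051, 0, 4]
[0, 0, -0.34, 0.0, 0.051, 0, 4]
[0, 0, -0.26, 0.0, 0.051, 0, 4]
```

Contact is building up at 5.9 N along +y. I'll ease off sideways and measure ring against bar from the wrist picture.

>>> apply_moves([
  [[0, 0, 0, 0.01, 0, 0, 4], [0, 0, 0, 0.01, 0, 0, 4], [0, 0, 0, 0.01, 0, 0, 4], [0, 0, 0, 0.01, 0, 0, 4], [0, 0, 0, 0, 0, 0, 4], [0, 0, 0, 0, 0, 0, 4], [0, 0, 0, 0, 0, 0, 4], [0, 0, 0, 0, 0, 0, 4], [0, 0, 0, 0, 0, 0, 4], [0, 0, 0, 0, 0, 0, 4]],
])

```text
time_s: 15.5
tool_pos: [0.5248, 0.0294, 0.0894]
tcp_rot: [0.796, 0.605, 0.0, -0.0]
ft_force: [-1.7, 3.3, 1.1]
gripper_width: 0.0093
grasp_force: 39.3
```

```bash
cat > look.py <<'E'
from path import *
import sys
o,m=state(); where(o['tool_pos']); c=cam("wrist"); im=viewer.read_camera("wrist")[:,:,::-1].copy(); n=sys.argv[1]; cv2.imwrite(f"pics/{n}.png",im); np.save(n+".npy",c[3])
hsv=cv2.cvtColor(im,cv2.COLOR_BGR2HSV); f,cx,cy,P=c; T=o['tool_pos']
sat=hsv[...,1]; val=hsv[...,2]
def runs(mask): 
    d=np.diff(np.r_[0,mask.astype(int),0]); return [(int(a),int(b-1)) for a,b in zip(np.where(d==1)[0],np.where(d==-1)[0]) if b-a>5]
print("col320 sat<45 runs",runs((sat[:400,318:322].mean(1)<45)))
for u in (230,250,270,285,300,338,345,352,360,370,390): print(u,[(a,b,(m.T@(onz("wrist",(u,(a+b)/2),.075,c)-T)*1e3).round(1)[:2].tolist()) for a,b in runs((sat[100:330,u]<60)&(val[100:330,u]>70)) for a,b in [(a+100,b+100)] if 15<b-a<40])
for r in (235,245,260): print("row",r,[(a+280,b+280) for a,b in runs((sat[r,280:360]<45))])
E
python3 look.py w7
```

```text
t 15.5 p [0.5248 0.0294 0.0894] yaw 74.51 tilt [-0.      0.0001] F [-1.67  3.29  1.07] M [0.905 0.264 0.   ] w 0.0093 g 39.3
s 90.2 mm, lateral(tool x) 1.65 mm, yaw want 74.79
col320 sat<45 runs [(229, 363)]
230 []
250 []
270 [(260, 292, [8.5, -21.9])]
285 [(278, 298, [2.3, -15.0])]
300 []
338 []
345 []
352 [(281, 298, [1.5, 17.2])]
360 [(281, 300, [1.0, 21.1])]
370 [(281, 300, [1.0, 25.9])]
390 [(280, 300, [1.3, 35.5])]
row 235 [(309, 328)]
row 245 [(308, 329)]
row 260 [(308, 330)]
```

The picture shows the bar row ahead at 290.5 against the ring's centre row of 294.1. So the ring sits about 1.6 mm to the -x side, which agrees with the force. I'll shift it over and advance a little.

>>> apply_moves([
  [[0, 0, 0, 0.02, 0, 0, 4], [0, 0, 0, 0.02, 0, 0, 4], [0, 0, 0, 0.01, 0.02, 0, 4], [0, 0, 0, 0, 0.03, 0, 4], [0, 0, 0, 0, 0.03, 0, 4], [0, 0, 0, 0, 0.03, 0, 4], [0, 0, 0, 0, 0.03, 0, 4], [0, 0, 0, 0, 0.03, 0, 4], [0, 0, 0, 0, 0.03, 0, 4], [0, 0, 0, 0, 0, 0, 4]],
])

```text
time_s: 16.38
tool_pos: [0.5312, 0.0291, 0.0894]
tcp_rot: [0.796, 0.605, -0.0, 0.0]
ft_force: [0.6, -0.7, 0.0]
gripper_width: 0.0091
grasp_force: 39.1
```

```bash
python3 look.py w8
```

```text
t 16.38 p [0.5312 0.0291 0.0894] yaw 74.51 tilt [ 0.0001 -0.0002] F [ 0.58 -0.68  0.05] M [0.034 0.002 0.024] w 0.0091 g 39.1
s 96.6 mm, lateral(tool x) 2.87 mm, yaw want 77.48
col320 sat<45 runs [(230, 363)]
230 []
250 []
270 [(280, 302, [0.7, -22.2])]
285 []
300 []
338 []
345 []
352 []
360 [(283, 300, [0.5, 21.1])]
370 [(283, 303, [-0.3, 26.0])]
390 [(283, 302, [-0.0, 35.6])]
row 235 [(309, 328)]
row 245 [(308, 330)]
row 260 [(308, 330)]
```

>>> apply_moves([
  [[0, 0, 0, 0, 0.06, 0, 4], [0, 0, 0, 0, 0.07, 0, 4], [0, 0, 0, 0, 0.07, 0, 4], [0, 0, 0, 0, 0.07, 0, 4], [0, 0, 0, 0, 0.07, 0, 4], [0, 0, 0, 0, 0.07, 0, 4], [0, 0, 0, 0, 0.07, 0, 4], [0, 0, 0, 0, 0.06, 0, 4], [0, 0, 0, 0, 0.05, 0, 4], [0, 0, 0, 0, 0, 0, 4]],
])

```text
time_s: 17.27
tool_pos: [0.5484, 0.0244, 0.0895]
tcp_rot: [0.796, 0.605, 0.0, 0.0]
ft_force: [0.2, 0.2, 0.2]
gripper_width: 0.0085
grasp_force: 39.1
```

```bash
sed -i 's/^def ring(s):/BIAS=np.array([0,.0028])\ndef ring(s):/; s/return (a+2\*b+e)\/4,/return (a+2*b+e)\/4+BIAS,/' path.py; python3 look.py w9; python3 nxt.py 134; python3 - <<'E'
from path import *
c=list(cam("wrist")); c[3]=np.load("w9.npy"); c=tuple(c)
im=cv2.imread("pics/w9.png"); hsv=cv2.cvtColor(im,cv2.COLOR_BGR2HSV)
o,m=state();T=o['tool_pos']
m2=((hsv[...,1]<60)&(hsv[...,2]>110)).astype(np.uint8); m2[:,:350]=0; m2[:200]=0; m2[470:]=0
d=cv2.distanceTransform(m2,cv2.DIST_L2,5); rd=(d>=cv2.dilate(d,np.ones((3,3)))-.01)&(d>8)&(d<13)
ys,xs=np.where(rd); print("tool mm rel ring(row294)",[(int(x),int(y),(m.T@(onz("wrist",(x,y),.075,c)-T)*1e3).round(1)[:2].tolist()) for x,y in sorted(zip(xs,ys))][::5])
print([(s,np.round(tcp(s/1e3)[0],4).tolist(),round(float(tcp(s/1e3)[1]),1)) for s in range(110,170,8)])
E
```

```text
t 17.27 p [0.5484 0.0244 0.0895] yaw 74.51 tilt [ 0.0004 -0.0001] F [0.24 0.23 0.2 ] M [ 0.103 -0.093 -0.01 ] w 0.0085 g 39.1
s 115.0 mm, lateral(tool x) -1.27 mm, yaw want 79.17
col320 sat<45 runs [(229, 363)]
230 [(277, 301, [1.7, -41.5])]
250 [(287, 307, [-2.5, -32.1])]
270 [(285, 305, [-1.4, -22.3])]
285 []
300 []
338 []
345 []
352 []
360 [(283, 300, [0.5, 21.1])]
370 [(285, 305, [-1.4, 26.0])]
390 [(295, 329, [-10.5, 36.2])]
row 235 [(309, 328)]
row 245 [(308, 329)]
row 260 [(308, 330)]
t 17.32 p [0.5483 0.0244 0.0894] yaw 74.51 tilt [ 0.0004 -0.0001] F [0.62 0.02 0.25] M [ 0.07  -0.053 -0.041] w 0.0086 g 39.1
s 114.8 mm, lateral(tool x) -1.28 mm, yaw want 79.22
[0, 0, 0.55, -0.0, 0.064, 0, 4]
[0, 0, 0.7, -0.0, 0.064, 0, 4]
[0, 0, 0.85, -0.001, 0.064, 0, 4]
[0, 0, 0.99, -0.001, 0.064, 0, 4]
[0, 0, 1.13, -0.001, 0.063, 0, 4]
[0, 0, 1.26, -0.001, 0.063, 0, 4]
[0, 0, 1.4, -0.001, 0.063, 0, 4]
[0, 0, 1.56, -0.001, 0.063, 0, 4]
[0, 0, 1.76, -0.001, 0.063, 0, 4]
[0, 0, 2.02, -0.001, 0.063, 0, 4]
t 17.32 p [0.5483 0.0244 0.0894] yaw 74.51 tilt [ 0.0004 -0.0001] F [0.62 0.02 0.25] M [ 0.07  -0.053 -0.041] w 0.0086 g 39.1
tool mm rel ring(row294) [(366, 294, [-0.8, 24.2]), (378, 299, [-3.5, 30.1]), (391, 310, [-9.4, 36.8]), (397, 323, [-16.5, 40.2])]
[(110, [0.5438, 0.0265], 79.9), (118, [0.5516, 0.0251], 78.2), (126, [0.5593, 0.0232], 74.0), (134, [0.5667, 0.0206], 67.0), (142, [0.5735, 0.0168], 54.2), (150, [0.5786, 0.0113], 30.7), (158, [0.581, 0.0042], 6.7), (166, [0.581, -0.0036], -4.6)]
```

```bash
cat > path2.py <<'E'
import path as p
from path import *
u=lambda a:np.array([np.cos(np.radians(a)),np.sin(np.radians(a))])
C0=np.array([.5484,.0244])+.0004*u(75.5); t2=u(-14.5); c0=C0+.0185*t2; ctr=c0+.022*u(-104.5)-[.0004,0]
pts=[C0+t2*d for d in np.arange(-.03,.0181,.003)]+[ctr+.022*u(75.5-a) for a in np.arange(2,83,4)]
e=ctr+.022*u(-7.6); pts+=[e+u(-97.6)*d for d in np.arange(.002,.062,.004)]
pts=np.array(pts); tck,_=splprep(pts.T,s=len(pts)*.0002**2,k=3); p.C=np.array(splev(np.linspace(0,1,4000),tck)).T
p.S=np.r_[0,np.cumsum(np.hypot(*np.diff(p.C,axis=0).T))]; p.S-=p.S[np.argmin(np.hypot(*(p.C-C0).T))]
p.BIAS=np.zeros(2); p.OFF[:]=[.0004,0]
E
cat > nxt.py <<'E'
from path2 import *
import sys
o,m=state(); k=where(o['tool_pos'])
for r in rows(k,float(sys.argv[1])/1e3,10): print(r)
E
python3 nxt.py 20; python3 - <<'E'
from path2 import *
print([(s,np.round(tcp(s/1e3)[0],4).tolist(),round(float(tcp(s/1e3)[1]),1)) for s in range(0,100,8)])
E
```

```text
t 17.32 p [0.5483 0.0244 0.0894] yaw 74.51 tilt [ 0.0004 -0.0001] F [0.62 0.02 0.25] M [ 0.07  -0.053 -0.041] w 0.0086 g 39.1
s -0.2 mm, lateral(tool x) -0.18 mm, yaw want 76.67
[0, 0, 0.2, -0.0, 0.067, 0, 4]
[0, 0, 0.26, -0.0, 0.067, 0, 4]
[0, 0, 0.33, -0.0, 0.067, 0, 4]
[0, 0, 0.44, -0.0, 0.067, 0, 4]
[0, 0, 0.62, -0.0, 0.067, 0, 4]
[0, 0, 0.86, -0.001, 0.067, 0, 4]
[0, 0, 1.18, -0.001, 0.067, 0, 4]
[0, 0, 1.56, -0.001, 0.067, 0, 4]
[0, 0, 2.0, -0.001, 0.067, 0, 4]
[0, 0, 2.47, -0.002, 0.067, 0, 4]
[(0, [0.5484, 0.0246], 76.7), (8, [0.5562, 0.0226], 75.4), (16, [0.5638, 0.0204], 71.2), (24, [0.571, 0.0172], 60.2), (32, [0.577, 0.0123], 39.9), (40, [0.5806, 0.0055], 17.3), (48, [0.5818, -0.0022], 0.4), (56, [0.5813, -0.0101], -6.6), (64, [0.5803, -0.018], -7.9), (72, [0.5791, -0.0259], -8.5), (80, [0.5779, -0.0338], -8.6), (88, [0.5768, -0.0417], -8.1), (96, [0.5757, -0.0497], -7.1)]
```

Advancing to the start of the corner, with about 14 mm straight and a slight turn.

>>> apply_moves([
  [[0, 0, 0, 0, 0.05, 0, 4], [0, 0, 0, 0.002, 0.05, 0, 4], [0, 0, 0, 0.002, 0.05, 0, 4], [0, 0, 0, 0.002, 0.05, 0, 4], [0, 0, 0, 0, 0.05, 0, 4], [0, 0, 0, 0, 0.05, 0, 4], [0, 0, 0.3, 0, 0.05, 0, 4], [0, 0, 0.6, 0, 0.05, 0, 4], [0, 0, 0.9, 0, 0.05, 0, 4], [0, 0, 1.2, 0, 0.04, 0, 4]],
])

```text
time_s: 18.15
tool_pos: [0.5625, 0.0208, 0.0895]
tcp_rot: [0.812, 0.584, 0.0, -0.0]
ft_force: [-1.2, 2.4, 1.1]
gripper_width: 0.0089
grasp_force: 39.4
```

```bash
python3 nxt.py 26
```

```text
t 18.15 p [0.5625 0.0208 0.0895] yaw 71.42 tilt [0.0002 0.0002] F [-1.23  2.36  1.1 ] M [0.4   0.225 0.018] w 0.0089 g 39.4
s 14.6 mm, lateral(tool x) -0.06 mm, yaw want 72.32
[0, 0, 0.91, -0.0, 0.038, 0, 4]
[0, 0, 1.04, -0.0, 0.038, 0, 4]
[0, 0, 1.19, -0.001, 0.038, 0, 4]
[0, 0, 1.34, -0.001, 0.038, 0, 4]
[0, 0, 1.5, -0.001, 0.038, 0, 4]
[0, 0, 1.68, -0.001, 0.037, 0, 4]
[0, 0, 1.86, -0.001, 0.037, 0, 4]
[0, 0, 2.06, -0.001, 0.037, 0, 4]
[0, 0, 2.26, -0.001, 0.037, 0, 4]
[0, 0, 2.47, -0.001, 0.037, 0, 4]
```

>>> apply_moves([
  [[0, 0, 0, 0.012, 0, 0, 4], [0, 0, 0, 0.012, 0, 0, 4], [0, 0, 0.8, 0.002, 0.02, 0, 4], [0, 0, 0.9, 0.002, 0.025, 0, 4], [0, 0, 1, 0, 0.025, 0, 4], [0, 0, 1, 0, 0.025, 0, 4], [0, 0, 1, 0, 0.025, 0, 4], [0, 0, 1, 0, 0.025, 0, 4], [0, 0, 1, 0, 0.025, 0, 4], [0, 0, 1, 0, 0.02, 0, 4]],
])

```text
time_s: 18.98
tool_pos: [0.5679, 0.0193, 0.0894]
tcp_rot: [0.849, 0.528, 0.0, 0.0]
ft_force: [-0.7, 0.9, 0.7]
gripper_width: 0.0088
grasp_force: 39.2
```

```bash
python3 nxt.py 30
```

```text
t 18.98 p [0.5679 0.0193 0.0894] yaw 63.72 tilt [ 0.0001 -0.    ] F [-0.65  0.94  0.65] M [0.265 0.124 0.053] w 0.0088 g 39.2
s 20.2 mm, lateral(tool x) 0.51 mm, yaw want 66.48
[0, 0, 1.42, -0.001, 0.032, 0, 4]
[0, 0, 1.55, -0.001, 0.032, 0, 4]
[0, 0, 1.69, -0.001, 0.032, 0, 4]
[0, 0, 1.84, -0.001, 0.032, 0, 4]
[0, 0, 1.99, -0.001, 0.032, 0, 4]
[0, 0, 2.15, -0.001, 0.032, 0, 4]
[0, 0, 2.31, -0.001, 0.032, 0, 4]
[0, 0, 2.47, -0.001, 0.032, 0, 4]
[0, 0, 2.61, -0.001, 0.032, 0, 4]
[0, 0, 2.72, -0.001, 0.032, 0, 4]
```

>>> apply_moves([
  [[0, 0, 1.2, 0, 0.025, 0, 4], [0, 0, 1.3, 0, 0.025, 0, 4], [0, 0, 1.4, 0, 0.025, 0, 4], [0, 0, 1.5, 0, 0.025, 0, 4], [0, 0, 1.6, -0.001, 0.025, 0, 4], [0, 0, 1.6, -0.001, 0.025, 0, 4], [0, 0, 1.7, -0.001, 0.025, 0, 4], [0, 0, 1.8, -0.001, 0.025, 0, 4], [0, 0, 1.9, -0.001, 0.025, 0, 4], [0, 0, 1.5, -0.001, 0.02, 0, 4]],
])

```text
time_s: 19.82
tool_pos: [0.5741, 0.0153, 0.0895]
tcp_rot: [0.913, 0.408, 0.0, 0.0]
ft_force: [0.3, 1.6, 2.2]
gripper_width: 0.0094
grasp_force: 39.3
```

```bash
python3 nxt.py 36; python3 look.py w10
```

```text
t 19.82 p [0.5741 0.0153 0.0895] yaw 48.15 tilt [0.0004 0.    ] F [0.3 1.6 2.2] M [ 0.302  0.025 -0.002] w 0.0094 g 39.3
s 27.8 mm, lateral(tool x) 0.12 mm, yaw want 51.67
[0, 0, 2.15, -0.001, 0.026, 0, 4]
[0, 0, 2.23, -0.001, 0.026, 0, 4]
[0, 0, 2.31, -0.001, 0.026, 0, 4]
[0, 0, 2.36, -0.001, 0.026, 0, 4]
[0, 0, 2.4, -0.001, 0.026, 0, 4]
[0, 0, 2.42, -0.001, 0.026, 0, 4]
[0, 0, 2.43, -0.001, 0.026, 0, 4]
[0, 0, 2.43, -0.001, 0.026, 0, 4]
[0, 0, 2.41, -0.001, 0.026, 0, 4]
[0, 0, 2.38, -0.0, 0.026, 0, 4]
t 19.82 p [0.5741 0.0153 0.0895] yaw 48.15 tilt [0.0004 0.    ] F [0.3 1.6 2.2] M [ 0.302  0.025 -0.002] w 0.0094 g 39.3
s 143.4 mm, lateral(tool x) -0.86 mm, yaw want 50.92
col320 sat<45 runs [(229, 363)]
230 []
250 [(311, 329, [-14.4, -32.9])]
270 [(301, 323, [-10.0, -22.8])]
285 []
300 []
338 []
345 []
352 []
360 []
370 [(308, 329, [-13.5, 26.4])]
390 [(297, 329, [-10.4, 36.1])]
row 235 [(309, 328)]
row 245 [(309, 330)]
row 260 [(308, 330)]
```

>>> apply_moves([
  [[0, 0, 1.8, 0.003, 0.026, 0, 4], [0, 0, 2, 0.003, 0.026, 0, 4], [0, 0, 2.1, 0.002, 0.026, 0, 4], [0, 0, 2.2, 0, 0.026, 0, 4], [0, 0, 2.3, -0.001, 0.026, 0, 4], [0, 0, 2.4, -0.001, 0.026, 0, 4], [0, 0, 2.4, -0.001, 0.026, 0, 4], [0, 0, 2.4, -0.001, 0.026, 0, 4], [0, 0, 2.4, -0.001, 0.026, 0, 4], [0, 0, 2, -0.001, 0.02, 0, 4]],
])

```text
time_s: 20.7
tool_pos: [0.5789, 0.0094, 0.0895]
tcp_rot: [0.974, 0.226, 0.0, 0.0]
ft_force: [1.5, 1.7, 1.0]
gripper_width: 0.0085
grasp_force: 39.3
```

```bash
python3 nxt.py 46
```

```text
t 20.7 p [0.5789 0.0094 0.0895] yaw 26.17 tilt [ 0.0007 -0.0001] F [1.53 1.66 1.03] M [ 0.253 -0.172  0.012] w 0.0085 g 39.3
s 35.6 mm, lateral(tool x) -0.07 mm, yaw want 29.32
[0, 0, 2.98, -0.001, 0.033, 0, 4]
[0, 0, 2.9, -0.001, 0.033, 0, 4]
[0, 0, 2.82, -0.001, 0.034, 0, 4]
[0, 0, 2.73, -0.001, 0.034, 0, 4]
[0, 0, 2.64, -0.001, 0.034, 0, 4]
[0, 0, 2.54, -0.001, 0.034, 0, 4]
[0, 0, 2.43, -0.001, 0.034, 0, 4]
[0, 0, 2.31, -0.001, 0.034, 0, 4]
[0, 0, 2.17, -0.0, 0.034, 0, 4]
[0, 0, 2.02, -0.0, 0.034, 0, 4]
```

>>> apply_moves([
  [[0, 0, 2, 0.006, 0.02, 0, 4], [0, 0, 2.2, 0.006, 0.026, 0, 4], [0, 0, 2.2, 0.004, 0.026, 0, 4], [0, 0, 2.2, 0.001, 0.026, 0, 4], [0, 0, 2.2, -0.001, 0.026, 0, 4], [0, 0, 2.2, -0.001, 0.026, 0, 4], [0, 0, 2.1, -0.001, 0.026, 0, 4], [0, 0, 2, -0.001, 0.026, 0, 4], [0, 0, 2, -0.001, 0.026, 0, 4], [0, 0, 1.8, -0.001, 0.026, 0, 4]],
])

```text
time_s: 21.53
tool_pos: [0.5814, 0.0022, 0.0896]
tcp_rot: [0.999, 0.046, 0.0, 0.0]
ft_force: [1.9, 1.5, 0.7]
gripper_width: 0.0088
grasp_force: 39.2
```

```bash
python3 nxt.py 56; python3 look.py w11
```

```text
t 21.53 p [0.5814 0.0022 0.0896] yaw 5.29 tilt [ 0.0009 -0.0003] F [1.89 1.51 0.73] M [ 0.162 -0.177  0.025] w 0.0088 g 39.2
s 43.6 mm, lateral(tool x) 0.01 mm, yaw want 8.67
[0, 0, 2.62, -0.001, 0.04, 0, 4]
[0, 0, 2.41, -0.001, 0.04, 0, 4]
[0, 0, 2.18, -0.001, 0.041, 0, 4]
[0, 0, 1.91, -0.0, 0.041, 0, 4]
[0, 0, 1.63, -0.0, 0.041, 0, 4]
[0, 0, 1.36, -0.0, 0.041, 0, 4]
[0, 0, 1.09, -0.0, 0.041, 0, 4]
[0, 0, 0.86, -0.0, 0.041, 0, 4]
[0, 0, 0.67, -0.0, 0.041, 0, 4]
[0, 0, 0.5, -0.0, 0.041, 0, 4]
t 21.53 p [0.5814 0.0022 0.0896] yaw 5.29 tilt [ 0.0009 -0.0003] F [1.89 1.51 0.73] M [ 0.162 -0.177  0.025] w 0.0088 g 39.2
s 160.2 mm, lateral(tool x) 0.29 mm, yaw want 2.50
col320 sat<45 runs [(229, 363)]
230 []
250 []
270 []
285 [(308, 329, [-12.8, -16.4])]
300 []
338 []
345 []
352 [(288, 312, [-2.8, 16.5])]
360 []
370 [(292, 319, [-5.7, 25.3])]
390 []
row 235 [(309, 329)]
row 245 [(309, 330)]
row 260 [(308, 330)]
```

>>> apply_moves([
  [[0, 0, 1.9, 0.006, 0.03, 0, 4], [0, 0, 1.9, 0.006, 0.03, 0, 4], [0, 0, 1.8, 0.004, 0.03, 0, 4], [0, 0, 1.6, 0, 0.03, 0, 4], [0, 0, 1.4, 0, 0.03, 0, 4], [0, 0, 1.2, 0, 0.03, 0, 4], [0, 0, 1.1, 0, 0.03, 0, 4], [0, 0, 0.8, 0, 0.03, 0, 4], [0, 0, 0.6, 0, 0.03, 0, 4], [0, 0, 0.4, 0, 0.02, 0, 4]],
])

```text
time_s: 22.42
tool_pos: [0.5815, -0.0064, 0.0896]
tcp_rot: [0.998, -0.064, 0.0, 0.0]
ft_force: [1.6, 1.4, 1.4]
gripper_width: 0.009
grasp_force: 39.4
```

```bash
python3 nxt.py 70; python3 look.py w12; python3 - <<'E'
from h import *
im=cv2.imread("pics/w12.png"); hsv=cv2.cvtColor(im,cv2.COLOR_BGR2HSV)
for u in range(345,440,5): print(u,hsv[270:322:3,u,2].tolist())
E
```

```text
t 22.42 p [ 0.5815 -0.0064  0.0896] yaw -7.33 tilt [ 0.0006 -0.0001] F [1.56 1.43 1.37] M [ 0.249 -0.28  -0.015] w 0.009 g 39.4
s 52.2 mm, lateral(tool x) -0.10 mm, yaw want -4.47
[0, 0, 1.19, -0.0, 0.059, 0, 4]
[0, 0, 0.81, -0.0, 0.059, 0, 4]
[0, 0, 0.53, -0.0, 0.059, 0, 4]
[0, 0, 0.34, -0.0, 0.059, 0, 4]
[0, 0, 0.24, -0.0, 0.059, 0, 4]
[0, 0, 0.21, -0.0, 0.059, 0, 4]
[0, 0, 0.18, -0.0, 0.059, 0, 4]
[0, 0, 0.16, -0.0, 0.059, 0, 4]
[0, 0, 0.14, -0.0, 0.059, 0, 4]
[0, 0, 0.11, -0.0, 0.059, 0, 4]
t 22.42 p [ 0.5815 -0.0064  0.0896] yaw -7.33 tilt [ 0.0006 -0.0001] F [1.56 1.43 1.37] M [ 0.249 -0.28  -0.015] w 0.009 g 39.4
s 168.8 mm, lateral(tool x) 0.76 mm, yaw want -6.46
col320 sat<45 runs [(229, 363)]
230 []
250 []
270 [(307, 325, [-11.4, -24.0])]
285 []
300 []
338 []
345 []
352 []
360 [(284, 301, [1.3, 19.9])]
370 [(278, 308, [1.0, 24.7])]
390 []
row 235 [(309, 328)]
row 245 [(309, 330)]
row 260 [(308, 330)]
345 [245, 246, 246, 245, 245, 125, 125, 125, 122, 122, 120, 121, 121, 120, 120, 121, 120, 119]
350 [245, 245, 246, 246, 246, 123, 141, 173, 229, 229, 68, 67, 67, 67, 75, 102, 1
[... 861 characters left out ...]
 125, 114, 135, 158, 207, 221, 248, 234, 132, 122, 244, 242, 243, 245]
405 [109, 161, 241, 242, 125, 113, 135, 155, 206, 220, 248, 234, 133, 121, 244, 244, 244, 244]
410 [87, 86, 87, 87, 125, 111, 135, 156, 204, 220, 248, 234, 134, 124, 244, 242, 235, 240]
415 [84, 86, 87, 88, 88, 110, 135, 154, 204, 220, 248, 234, 131, 124, 244, 243, 243, 244]
420 [86, 84, 87, 87, 87, 111, 133, 146, 161, 215, 243, 228, 90, 91, 92, 92, 241, 245]
425 [85, 117, 89, 86, 87, 86, 87, 87, 89, 90, 88, 89, 90, 91, 92, 91, 157, 244]
430 [84, 114, 122, 130, 148, 170, 187, 196, 208, 222, 233, 239, 244, 246, 241, 233, 221, 245]
435 [89, 107, 119, 132, 146, 160, 174, 194, 209, 218, 224, 233, 240, 240, 239, 235, 224, 112]
```

>>> apply_moves([
  [[0, 0, 0, 0.01, 0.06, 0, 4], [0, 0, 0, 0.01, 0.08, 0, 4], [0, 0, 0, 0, 0.08, 0, 4], [0, 0, 0, 0, 0.08, 0, 4], [0, 0, 0, 0, 0.08, 0, 4], [0, 0, 0, 0, 0.08, 0, 4], [0, 0, 0, 0, 0.08, 0, 4], [0, 0, 0, 0, 0.08, 0, 4], [0, 0, 0, 0, 0.08, 0, 4], [0, 0, 0, 0, 0.06, 0, 4]],
])

```text
time_s: 23.3
tool_pos: [0.5789, -0.0293, 0.0893]
tcp_rot: [0.998, -0.064, -0.0, 0.0]
ft_force: [0.1, 1.5, 2.6]
gripper_width: 0.009
grasp_force: 39.4
```

```bash
python3 look.py w13; python3 - <<'E'
from h import *
im=cv2.imread("pics/w13.png"); hsv=cv2.cvtColor(im,cv2.COLOR_BGR2HSV)
for r in (286,289,292,295,298): print(r,hsv[r,345:400,2].tolist())
E
```

```text
t 23.3 p [ 0.5789 -0.0293  0.0893] yaw -7.29 tilt [-0.0003 -0.0001] F [0.1  1.51 2.58] M [ 0.24  -0.028 -0.007] w 0.009 g 39.4
s 191.8 mm, lateral(tool x) 1.39 mm, yaw want -7.43
col320 sat<45 runs [(230, 363)]
230 [(299, 329, [-10.2, -43.6])]
250 [(288, 309, [-1.8, -33.3])]
270 [(285, 305, [0.0, -23.6])]
285 []
300 []
338 []
345 []
352 []
360 []
370 [(189, 217, [45.1, 22.8])]
390 []
row 235 [(309, 329), (337, 359)]
row 245 [(309, 330), (337, 359)]
row 260 [(308, 330), (337, 359)]
286 [111, 111, 111, 111, 111, 110, 111, 109, 110, 110, 110, 110, 109, 110, 110, 109, 109, 108, 109, 107, 108, 109, 108, 108, 107, 107, 107, 106, 104, 93, 83, 82, 95, 155, 162, 161, 158, 158, 157, 156, 155, 153, 154, 153, 147, 136, 156, 182, 206, 225, 232, 231, 230, 228, 227]
289 [113, 122, 131, 130, 131, 130, 130, 131, 130, 130, 130, 129, 129, 129, 129, 129, 130, 129, 129, 129, 129, 129, 130, 129, 129, 129, 129, 128, 129, 127, 103, 83, 94, 148, 177, 179, 176, 175, 172, 170, 168, 169, 168, 168, 163, 158, 167, 192, 218, 235, 236, 236, 234, 234, 233]
292 [114, 119, 153, 153, 153, 154, 152, 154, 153, 153, 152, 151, 151, 151, 151, 151, 150, 150, 150, 149, 149, 149, 150, 149, 149, 140, 139, 140, 140, 137, 107, 83, 91, 137, 185, 194, 190, 188, 188, 187, 186, 185, 182, 181, 177, 168, 165, 192, 220, 239, 240, 240, 239, 238, 237]
295 [112, 119, 160, 198, 198, 197, 197, 197, 197, 198, 198, 198, 198, 198, 198, 198, 197, 196, 197, 196, 197, 198, 196, 197, 197, 192, 153, 154, 154, 153, 130, 84, 92, 142, 197, 207, 205, 205, 203, 202, 200, 197, 194, 191, 187, 180, 171, 196, 223, 237, 236, 236, 237, 239, 240]
298 [113, 113, 122, 174, 173, 172, 172, 171, 172, 172, 172, 172, 179, 216, 215, 215, 215, 216, 216, 216, 215, 215, 216, 216, 216, 214, 207, 143, 144, 143, 123, 84, 93, 148, 213, 220, 219, 217, 213, 211, 207, 205, 203, 201, 198, 191, 180, 207, 230, 236, 237, 236, 236, 236, 236]
```

>>> apply_moves([
  [[0, 0, 0, 0, 0.05, -0.01, 4], [0, 0, 0, 0, 0.07, 0, 4], [0, 0, 0, 0, 0.07, 0, 4], [0, 0, 0, 0, 0.07, 0, 4], [0, 0, 0, 0, 0.07, 0, 4], [0, 0, 0, 0, 0.06, 0, 4], [0, 0, 0, 0, 0.06, 0, 4], [0, 0, 0, 0, 0.04, 0, 4], [0, 0, 0, 0, 0.03, 0, 4], [0, 0, 0, 0, 0.02, 0, 4]],
])

```text
time_s: 24.18
tool_pos: [0.577, -0.0452, 0.0897]
tcp_rot: [0.998, -0.064, -0.0, 0.0]
ft_force: [0.5, 0.5, -0.6]
gripper_width: 0.0089
grasp_force: 39.1
```

```bash
python3 look.py w14; python3 - <<'E'
from h import *
im=cv2.imread("pics/w14.png"); hsv=cv2.cvtColor(im,cv2.COLOR_BGR2HSV)
for r in (275,280,284,288,292,296): print(r,hsv[r,326:372,2].tolist())
E
```

```text
t 24.18 p [ 0.577  -0.0452  0.0897] yaw -7.29 tilt [-0.0001 -0.0001] F [ 0.47  0.45 -0.64] M [ 0.043 -0.019 -0.014] w 0.0089 g 39.1
s 207.8 mm, lateral(tool x) 1.44 mm, yaw want -7.51
col320 sat<45 runs [(187, 363)]
230 [(285, 305, [-0.1, -43.0])]
250 [(285, 304, [0.1, -33.3])]
270 [(285, 305, [-0.1, -23.6])]
285 []
300 []
338 []
345 []
352 []
360 []
370 []
390 [(190, 224, [43.2, 31.9])]
row 235 [(309, 359)]
row 245 [(309, 359)]
row 260 [(308, 359)]
275 [173, 172, 168, 165, 159, 137, 111, 112, 112, 110, 99, 126, 170, 208, 180, 82, 104, 111, 111, 110, 109, 107, 107, 108, 108, 106, 105, 103, 86, 83, 86, 91, 95, 103, 106, 106, 106, 104, 104, 104, 105, 104, 105, 105, 105, 104]
280 [177, 175, 171, 168, 163, 139, 103, 115, 116, 115, 117, 131, 181, 208, 81, 81, 94, 120, 122, 121, 121, 122, 123, 123, 125, 124, 122, 124, 124, 92, 132, 157, 179, 199, 205, 205, 206, 207, 207, 207, 208, 207, 206, 206, 206, 206]
284 [179, 177, 172, 169, 163, 139, 103, 113, 113, 112, 113, 113, 112, 102, 80, 81, 89, 129, 132, 134, 141, 141, 140, 140, 139, 138, 138, 137, 130, 102, 142, 167, 192, 212, 219, 219, 218, 218, 218, 219, 220, 220, 221, 221, 222, 223]
288 [182, 181, 172, 169, 163, 138, 60, 62, 95, 108, 108, 108, 108, 108, 108, 108, 109, 108, 108, 112, 135, 160, 158, 156, 157, 155, 156, 155, 148, 123, 154, 177, 201, 222, 225, 225, 225, 224, 224, 223, 222, 221, 221, 221, 222, 222]
292 [185, 183, 172, 170, 164, 139, 68, 57, 73, 108, 108, 107, 108, 108, 107, 108, 107, 108, 108, 108, 112, 148, 176, 177, 176, 174, 171, 171, 163, 141, 153, 176, 205, 228, 230, 232, 231, 230, 229, 229, 228, 228, 228, 227, 227, 226]
296 [189, 188, 175, 169, 159, 56, 57, 57, 66, 108, 108, 108, 109, 109, 108, 107, 108, 108, 108, 109, 111, 128, 150, 192, 189, 187, 185, 184, 178, 152, 159, 180, 206, 225, 225, 226, 226, 227, 229, 231, 233, 234, 234, 233, 232, 231]
```

>>> apply_moves([
  [[0, 0, 0, 0, 0.015, 0, 4], [0, 0, 0, 0, 0.015, 0, 4], [0, 0, 0, 0, 0.015, 0, 4], [0, 0, 0, 0, 0.015, 0, 4], [0, 0, 0, 0, 0.015, 0, 4], [0, 0, 0, 0, 0.01, 0, 4], [0, 0, 0, 0, 0.01, 0, 4], [0, 0, 0, 0, 0.01, 0, 4], [0, 0, 0, 0, 0.01, 0, 4], [0, 0, 0, 0, 0.01, 0, 4]],
])

```text
time_s: 25.07
tool_pos: [0.5765, -0.0488, 0.0897]
tcp_rot: [0.998, -0.064, 0.0, 0.0]
ft_force: [-1.0, 0.2, -1.8]
gripper_width: 0.0088
grasp_force: 39.1
```

>>> apply_moves([
  [[0, 0, 0, 0, 0.005, 0, 4], [0, 0, 0, 0, 0.005, 0, 4], [0, 0, 0, 0, 0.005, 0, 4], [0, 0, 0, 0, 0.005, 0, 4], [0, 0, 0, 0, 0.005, 0, 4], [0, 0, 0, 0, 0.005, 0, 4], [0, 0, 0, 0, 0.005, 0, 4], [0, 0, 0, 0, 0.005, 0, 4], [0, 0, 0, 0, 0.005, 0, 4], [0, 0, 0, 0, 0.005, 0, 4]],
])

```text
time_s: 25.9
tool_pos: [0.5763, -0.0503, 0.0897]
tcp_rot: [0.998, -0.064, 0.0, 0.0]
ft_force: [0.1, 0.3, -0.1]
gripper_width: 0.0087
grasp_force: 39.1
```

```bash
python3 - <<'E'
from h import *
state()
im=viewer.read_camera("wrist")[:,:,::-1]; cv2.imwrite("pics/w15.png",im); hsv=cv2.cvtColor(im,cv2.COLOR_BGR2HSV)
for r in (265,272,276,280,284): print(r,hsv[r,322:360,2].tolist())
E
```

```text
t 25.9 p [ 0.5763 -0.0503  0.0897] yaw -7.29 tilt [ 0.     -0.0001] F [ 0.06  0.31 -0.13] M [-0.067  0.008 -0.007] w 0.0087 g 39.1
265 [169, 168, 168, 167, 167, 167, 165, 161, 155, 162, 221, 221, 215, 129, 124, 78, 78, 78, 78, 78, 81, 86, 89, 96, 101, 101, 101, 100, 100, 100, 99, 100, 99, 101, 102, 101, 101, 101]
272 [172, 172, 171, 171, 169, 168, 165, 162, 155, 141, 95, 96, 94, 94, 94, 92, 92, 90, 90, 89, 82, 80, 84, 89, 94, 99, 101, 101, 101, 101, 101, 101, 100, 102, 101, 101, 101, 101]
276 [174, 173, 172, 172, 171, 170, 165, 163, 158, 135, 110, 111, 110, 109, 110, 108, 109, 108, 107, 107, 104, 89, 81, 87, 98, 108, 118, 119, 121, 120, 119, 118, 118, 119, 120, 119, 118, 119]
280 [176, 175, 174, 175, 175, 173, 169, 166, 160, 137, 106, 119, 119, 119, 121, 120, 121, 121, 121, 120, 120, 113, 85, 101, 118, 181, 198, 201, 200, 202, 203, 203, 203, 203, 201, 201, 201, 201]
284 [178, 177, 178, 177, 177, 175, 169, 166, 160, 139, 114, 129, 132, 130, 131, 130, 129, 129, 129, 127, 126, 123, 102, 106, 124, 193, 213, 216, 214, 214, 215, 215, 214, 217, 218, 218, 219, 219]
```

>>> apply_moves([
  [[0, 0, 0, 0, 0.003, 0, 4], [0, 0, 0, 0, 0.003, 0, 4], [0, 0, 0, 0, 0.003, 0, 4], [0, 0, 0, 0, 0.003, 0, 4], [0, 0, 0, 0, 0.003, 0, 4], [0, 0, 0, 0, 0.003, 0, 4], [0, 0, 0, 0, 0.003, 0, 4], [0, 0, 0, 0, 0.003, 0, 4], [0, 0, 0, 0, 0.003, 0, 4], [0, 0, 0, 0, 0.003, 0, 4]],
])

```text
time_s: 26.78
tool_pos: [0.5763, -0.0506, 0.0897]
tcp_rot: [0.998, -0.063, 0.0, -0.0]
ft_force: [0.4, 5.6, -0.2]
gripper_width: 0.009
grasp_force: 39.2
```

The ring is on the stop at 5.6 N. I'll ease off a little, lower it slightly so it hangs, then open gently.

>>> apply_moves([
  [[0, 0, 0, 0, -0.005, 0, 4], [0, 0, 0, 0, -0.005, 0.005, 4], [0, 0, 0, 0, 0, 0.01, 4], [0, 0, 0, 0, 0, 0.01, 4], [0, 0, 0, 0, 0, 0.01, 4], [0, 0, 0, 0, 0, 0, 4], [0, 0, 0, 0, 0, 0, 4], [0, 0, 0, 0, 0, 0, 4], [0, 0, 0, 0, 0, 0, 4], [0, 0, 0, 0, 0, 0, 4]],
], squeeze=20)

```text
time_s: 27.62
tool_pos: [0.5764, -0.0506, 0.0893]
tcp_rot: [0.998, -0.063, 0.0, -0.0]
ft_force: [-0.1, 5.9, 2.6]
gripper_width: 0.0089
grasp_force: 39.8
```

>>> apply_moves([
  [[0, 0, 0, 0, 0, 0, 8], [0, 0, 0, 0, 0, 0, 9], [0, 0, 0, 0, 0, 0, 10], [0, 0, 0, 0, 0, 0, 11], [0, 0, 0, 0, 0, 0, 12], [0, 0, 0, 0, 0, 0, 13], [0, 0, 0, 0, 0, 0, 14], [0, 0, 0, 0, 0, 0, 16], [0, 0, 0, 0, 0, 0, 18], [0, 0, 0, 0, 0, 0, 20]],
])

```text
time_s: 28.45
tool_pos: [0.5762, -0.0511, 0.0885]
tcp_rot: [0.998, -0.064, -0.0, 0.0]
ft_force: [-0.1, 0.3, 0.1]
gripper_width: 0.0202
grasp_force: 0.0
```

```bash
python3 - <<'E'
from h import *
state()
im=viewer.read_camera("wrist")[:,:,::-1]; cv2.imwrite("pics/w16.png",im); hsv=cv2.cvtColor(im,cv2.COLOR_BGR2HSV)
for r in (240,265,272,280,284): print(r,hsv[r,298:360,2].tolist())
E
```

```text
t 28.45 p [ 0.5762 -0.0511  0.0885] yaw -7.3 tilt [-0.0002 -0.0003] F [-0.08  0.31  0.1 ] M [-0.032 -0.016 -0.013] w 0.0202 g 0.0
240 [229, 145, 145, 145, 140, 96, 77, 86, 94, 102, 121, 133, 139, 145, 147, 146, 145, 146, 145, 144, 145, 144, 145, 144, 144, 143, 144, 145, 145, 145, 140, 120, 118, 127, 127, 128, 128, 127, 112, 84, 89, 97, 100, 100, 99, 100, 99, 98, 98, 99, 99, 99, 100, 101, 101, 101, 101, 102, 102, 100, 101, 101]
265 [234, 227, 144, 141, 136, 94, 79, 90, 105, 128, 150, 159, 181, 185, 181, 180, 177, 177, 167, 167, 168, 167, 168, 169, 169, 169, 168, 167, 166, 166, 161, 149, 170, 222, 222, 216, 128, 112, 78, 79, 79, 78, 79, 84, 89, 94, 99, 102, 101, 100, 99, 99, 100, 100, 100, 101, 101, 101, 101, 101, 102, 103]
272 [146, 148, 149, 146, 140, 96, 80, 91, 113, 142, 164, 178, 202, 204, 203, 203, 201, 200, 199, 198, 197, 195, 194, 192, 190, 171, 170, 170, 166, 165, 160, 146, 131, 118, 118, 117, 118, 113, 81, 81, 82, 80, 79, 79, 84, 88, 93, 98, 102, 102, 101, 102, 102, 101, 101, 102, 102, 101, 101, 101, 100, 102]
280 [234, 228, 146, 146, 141, 97, 80, 92, 124, 158, 177, 195, 219, 221, 221, 219, 219, 216, 216, 214, 213, 212, 209, 208, 207, 206, 202, 175, 171, 170, 162, 147, 123, 119, 119, 117, 117, 116, 118, 118, 119, 120, 118, 115, 80, 94, 108, 114, 121, 126, 126, 126, 127, 128, 126, 126, 126, 127, 126, 134, 180, 181]
284 [232, 227, 145, 146, 141, 97, 80, 94, 130, 172, 183, 200, 222, 225, 225, 225, 224, 223, 221, 221, 220, 218, 219, 217, 217, 215, 210, 177, 172, 169, 162, 145, 127, 128, 130, 131, 130, 130, 129, 130, 128, 128, 127, 121, 95, 99, 110, 115, 120, 125, 123, 123, 124, 123, 124, 124, 125, 125, 127, 126, 142, 219]
```

Released with no force left. Retracting straight up.

>>> apply_moves([
  [[0, 0, 0, 0, 0, -0.05, 22], [0, 0, 0, 0, 0, -0.1, 22], [0, 0, 0, 0, 0, -0.2, 22], [0, 0, 0, 0, 0, -0.3, 22], [0, 0, 0, 0, 0, -0.4, 22], [0, 0, 0, 0, 0, -0.5, 22], [0, 0, 0, 0, 0, -0.5, 22], [0, 0, 0, 0, 0, -0.5, 22], [0, 0, 0, 0, 0, -0.5, 22], [0, 0, 0, 0, 0, 0, 22]],
])

```text
time_s: 29.33
tool_pos: [0.5779, -0.0511, 0.1853]
tcp_rot: [0.998, -0.064, 0.004, 0.0]
ft_force: [0.0, -0.9, 1.8]
gripper_width: 0.0221
grasp_force: 0.0
```

```bash
python3 - <<'E'
from h import *
state()
im=viewer.read_camera("wrist")[:,:,::-1]; s=viewer.read_camera("scene")[:,:,::-1]; t=viewer.read_camera("top")[:,:,::-1]
out=np.zeros((520,800,3),np.uint8); out[:300,:400]=cv2.resize(im[150:390,160:480],(400,300)); 
out[:300,400:]=cv2.resize(s[205:280,270:370],(400,300),interpolation=cv2.INTER_CUBIC); out[300:,:400]=cv2.resize(t[185:240,270:370],(400,220),interpolation=cv2.INTER_CUBIC); cv2.imwrite("pics/c17.png",out); cv2.imwrite("pics/w17.png",im)
state()
E
```

```text
t 29.33 p [ 0.5779 -0.0511  0.1853] yaw -7.28 tilt [ 0.0076 -0.0012] F [ 0.04 -0.92  1.79] M [-0.044 -0.009  0.009] w 0.0221 g 0.0
t 29.48 p [ 0.5761 -0.0508  0.18  ] yaw -7.29 tilt [-0.0001 -0.0001] F [ 0.23  0.31 -0.83] M [-0.013  0.032 -0.042] w 0.0219 g 0.0
```

View pics/c17.png

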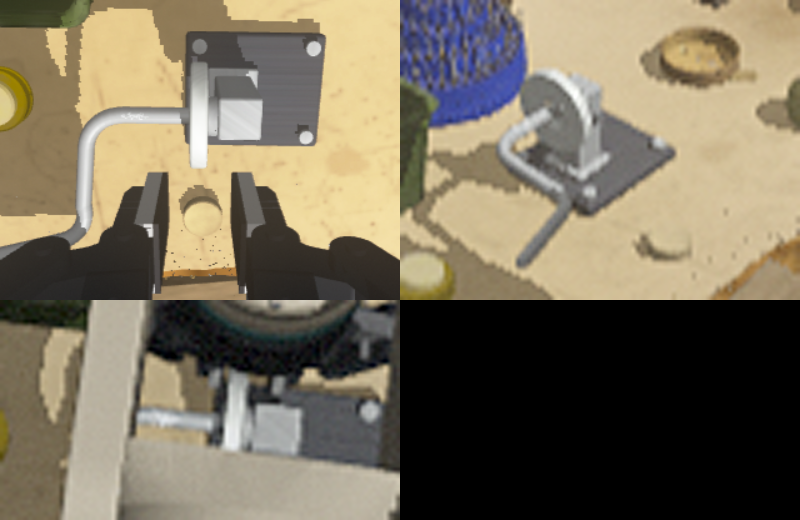

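The ring hangs upright on the last leg next to the collar: wrist crop ring cols 191–208, post at 217. I'll check that it is flush by comparing the distance from ring face to post with the collar length measured earlier.

```bash
python3 - <<'E'
from h import *
c=cam("wrist"); im=viewer.read_camera("wrist")[:,:,::-1]; v=cv2.cvtColor(im,cv2.COLOR_BGR2HSV)[...,2]
o,m=state();T=o['tool_pos']
for r in range(226,262,4): print(r,v[r,308:352].tolist())
for u in (313,326,330,334): print(u,(m.T@(onz("wrist",(u,242),.087,c)-T)*1e3).round(1))
# previous: w13 collar
P=np.load("w13.npy"); 
c2=list(c); c2[3]=P
a,b=[onz("wrist",(u,289),.087,tuple(c2)) for u in (377.8,391.5)]; print("collar len to post edge mm (w13)",np.linalg.norm(a-b)*1e3, a,b)
E
```

```text
t 29.53 p [ 0.5759 -0.0508  0.1793] yaw -7.29 tilt [-0.0013  0.0002] F [-0.03 -0.57  0.46] M [0.051 0.021 0.009] w 0.0219 g 0.0
226 [83, 88, 98, 111, 158, 186, 217, 218, 217, 214, 211, 208, 208, 206, 205, 204, 205, 208, 195, 109, 108, 106, 105, 104, 103, 101, 91, 86, 92, 101, 107, 107, 105, 105, 106, 105, 105, 105, 105, 105, 105, 105, 105, 104]
230 [83, 89, 99, 114, 167, 194, 227, 226, 226, 225, 225, 224, 223, 221, 220, 219, 216, 216, 197, 123, 124, 126, 127, 127, 125, 125, 125, 118, 161, 187, 202, 202, 203, 206, 206, 206, 207, 206, 206, 208, 208, 208, 208, 208]
234 [99, 94, 98, 115, 175, 204, 233, 233, 233, 233, 233, 233, 233, 232, 232, 232, 226, 223, 204, 155, 155, 153, 149, 148, 147, 147, 146, 132, 172, 204, 213, 209, 210, 206, 205, 204, 206, 207, 207, 209, 210, 210, 210, 209]
238 [134, 134, 132, 128, 185, 218, 241, 241, 241, 240, 241, 241, 241, 242, 242, 241, 236, 233, 217, 175, 178, 178, 176, 173, 169, 165, 162, 134, 171, 203, 214, 218, 219, 219, 217, 216, 215, 212, 212, 210, 209, 209, 209, 209]
242 [138, 138, 136, 132, 193, 223, 245, 244, 244, 244, 245, 245, 245, 245, 246, 245,
[... 521 characters left out ...]
1, 209, 209, 210, 213, 215, 215, 215, 217, 217, 219, 219, 218, 217]
254 [89, 91, 104, 130, 215, 236, 251, 251, 251, 251, 251, 251, 251, 250, 250, 249, 248, 241, 210, 204, 206, 210, 210, 211, 211, 203, 133, 159, 193, 220, 218, 219, 219, 218, 217, 215, 214, 214, 214, 215, 216, 218, 218, 219]
258 [78, 93, 103, 132, 217, 237, 252, 252, 252, 252, 252, 252, 252, 252, 252, 251, 249, 240, 172, 111, 111, 111, 112, 111, 110, 110, 114, 162, 192, 214, 213, 216, 217, 219, 220, 220, 221, 221, 221, 220, 219, 218, 217, 216]
313 [ 3.2 -4.1 92.3]
326 [ 3.2  4.9 92.3]
330 [ 3.2  7.7 92.3]
334 [ 3.3 10.5 92.3]
collar len to post edge mm (w13) 6.080701921655363 [ 0.5842 -0.0564  0.087 ] [ 0.5835 -0.0624  0.087 ]
```

The visible collar length, ring face to post, is 6.1 mm, against 6.1 mm measured before. There is no gap, so the ring is flush. Handing in.

```bash
python3 -c "
from cell import robot
print(robot.sign_off())"
```

```text
the job is handed in; nothing more can be done
None
```

The ring is threaded round both corners and released flush against the stop collar. The highest force in any reading was 5.9 N, and I handed the job in at about 30 s; `robot.sign_off()` returned no verdict.

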